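# Put the oak peg arm back together

### The job

Put the peg arm back together on its level steel rod: first the square oak spacer, pushed up against the collar, then the oak hook plate with its hook hanging below the rod and pointing away from the post, then the eight-sided oak end cap, pushed on until the three sit tightly one against the other with no gaps. The spacer lies flat in its tray with its hole upright; the V-shaped rest is there for setting it down half-turned and taking it again. Leave the other things on the shelf where they are.

Things in the scene. Friction and masses are not known exactly. Their poses are not given: they have to be found in the camera images.
- stand: Fixed oak post on a foot (foot 110 x 120 x 14 mm, post 24 mm thick, 50 mm wide, 170 mm high) carrying a collar and a level steel rod. Origin: on the shelf under the middle of the post. z up; the rod points along the stand's own -x, its axis 130 mm above the shelf.
- rod_root (a point): Point on the rod's axis where the rod leaves the collar (a steel disc, diameter 40 mm, 22 mm long, before the post); its frame is the stand's: the rod runs 110 mm along -x from here. Rod diameter 20 mm, round-nosed (hemispherical end).
- rod_tip (a point): The very tip of the rod, on its axis, 110 mm from rod_root.
- spacer: Loose square oak block 62 x 62 mm, 40 mm thick, with a round through hole of 24 mm diameter in the middle, along its own z. Origin: centre of the 62 x 62 mm face it lies on at the start. Either face may go first. About 0.1 kg.
- spacer_centre (a point): Centre of the spacer, on the hole's axis, 20 mm from either face.
- tray: Fixed open oak tray the spacer lies in, 134 (x) x 174 (y) mm outside, 52 mm high, walls and floor 6 mm; origin: centre of its underside. The spacer's sides are roughly parallel to the tray's. The near walls leave room for fingers on the spacer's two y sides, straight from above, but not for a strongly tilted hand.
- hook_plate: Loose oak plate standing upright: 115 mm high (z), 62 mm wide (y), 30 mm thick (x). Origin: centre of its foot. A round through hole of 24 mm diameter along x lies 80 mm above the foot; a thin steel hook (12 mm thick) sticks out of its -x face 20 mm above the foot, to 72 mm from the plate's middle plane. About 0.15 kg.
- plate_hole (a point): Centre of the plate's hole, mid-thickness.
- hook_tip (a point): Centre of the hook's upturned end.
- cap: Loose eight-sided oak end cap, 60 mm across flats, 56 mm long along its own x, lying on a flat. Origin: centre of that flat; its axis is 30 mm higher. A blind hole, eight-sided, 24 mm across flats and 42 mm deep, opens at its +x end. About 0.1 kg.
- cap_mouth (a point): Centre of the cap's open end, on the hole's axis; the closed end is 56 mm away along the cap's -x.
- rest: Fixed oak V-shaped rest: two boards at 45 degrees to the shelf that meet in a level valley along y, 44 mm long (shorter than the spacer is wide, so fingers pass its ends). The board on the +x side is 55 mm wide, the one on the -x side 40 mm, both 8 mm thick; 69 mm high overall. Origin: on the shelf under the valley; the spacer laid in it with a 62 x 62 mm face on the +x board lies tilted by 45 degrees.
- rest_valley (a point): Middle of the valley line, 30 mm above the shelf.
- votive: Bystander: clear glass votive holder, diameter 72 mm, 75 mm high; origin: centre of its underside.
- bowl: Bystander: grey ceramic bowl, diameter 140 mm, 55 mm high; origin: centre of its underside.
- remote: Bystander: black plastic remote lying flat, 150 (x) x 42 x 18 mm; origin: centre of its underside.
- candle_jar: Bystander: amber glass candle jar, diameter 66 mm, 85 mm high; origin: centre of its underside.
- mug: Bystander: white mug, diameter 80 mm, 90 mm high, handle at +y; origin: centre of its underside.
Mind the look-alikes: they are no part of the job. Leave any pink look-alike of the spacer alone. Leave any yellow look-alike of the stand alone.

How it is judged:
By the outcome, as a careful person would: the job done as asked, in the order asked, and still so for the second after the job is handed in, with the robot touching nothing.
It also fails if it takes over 72 s, if anything falls off the work surface, if the arm or the gripper's body presses on something with over 40 N, if the wrist force passes 120 N, or if a joint passes its speed limit or range.

### The arm

A 6-joint arm with a two-finger parallel gripper is mounted at the origin on the work surface. World frame = base frame: x ahead of the robot, y to its left, z up, the work surface at z = 0. Lengths are in m, angles in rad, forces in N, time in s.
With the tool pointing down it reaches from about 0.375 to 0.925 m from the base axis. Payload 5.7 kg.
Tool frame: the origin (TCP) lies at the very end of the fingers, on their centre line; the grasp point (between the pads) lies grasp_offset behind it (grasp_offset is the distance from the TCP to the grasp point, in m); z points along the fingers, y is the line along which they close (so a half turn about z gives the same grasp; the last joint's range is limited). The gripper opens to 85 mm and grips with 20 to 120 N. Pads are 22 mm wide; open, the fingers measure 114 mm over their backs; the gripper's body (76 mm by 85 mm) begins 54 mm behind the grasp point. The pads swing forward as they close: fully open they stand 13 mm farther back than shut.
Start: joints at [-1.455, 0.359, 1.51, -0, 1.272, -0.115], TCP at [0.137, -0.584, 0.231] pointing down, gripper open.
Joint ranges: [-2.97, 2.97], [-1.01, 2.36], [0.21, 2.38], [-0.96, 4.11], [0.2, 2.71], [-2.98, 2.98]. Speed limits (rad/s): [2.39, 2.39, 3.14, 3.14, 3.14, 3.14].

### API

Orientations are given as a rotation vector (axis times angle).
In Python, from workcell import * gives the robot as it stands.
- The arm moves only by the tool apply_moves, never from a script. Its argument "increments" is a list of rows, each a list of 2 entries, a list of its own where there are three numbers: the shift along the tool's x, y, z in mm, then the turn, a rotation vector about the tool's x, y, z in rad. In form: [[[tx, ty, tz], [wx, wy, wz]], ...]. A call has 1 to 5 rows; each row shifts and turns the commanded pose from where the row before left it, along the tool's axes as they then stand; what a row does not reach is not made up. A row lasts 1/10 s, in which the tool goes at most 50 mm and 8.59 degrees, less where a joint would pass 70% of its speed; a pose out of reach is approached as far as the arm can. A call with a gripper value outside its range is refused whole. "grip" is the gripper's target within -1 to 1 (fully open at 1, half-way at 0, shut at -1), set as the call begins (left out, the last holds). The fingers move at their own pace and stop on an object; the grip force is fixed at half the most. Time passes only in rows, so rows that do not move let the fingers close. It gives the time, the measured TCP pose, the force, the opening and the grip force at its end, in the units of the state.
- read_state(): the state, without advancing time (a new reading comes with each control period).
- capture(name): name is "scene" or "top"; returns a dict with "image" (480x640x3 uint8, red, green, blue), "z_map" (480x640 float32, m along the optical axis (not along the pixel's ray), 0 where there is no reading), "mtx" (3x3 intrinsics, pixels), "R" (3x3) and "t" (3): a world point X has camera coordinates R X + t. Camera axes: x right, y down, z forward; pixel columns grow to the right and rows downward; lengths in m; the calibration is good to about 2 mm. A picture is of the moment at which its call begins.
- close_job(): hands the job in; it is judged then, once.
The state is a dict: "clock": time; "qpos": joint angles; "qd": joint speeds; "effort": joint torques, N m; "tool_pos": TCP position; "tcp_rot": TCP orientation; "wrist_force": force on the tool from outside, world axes, zero at the start; "torque": the same for the moment, N m; "gripper_width": opening from 0.0 (shut) to 1.0 (fully open); "finger_force": force on a finger pad.
Only numpy, scipy, OpenCV 4.12 (cv2) and the standard library are available. Lean on these libraries where they do the work, as an engineer would, in place of code of your own. Each camera call takes 0.05 s, during which the arm holds its last target. There are 200 camera calls.

## Working session

There is one attempt and no reset: what is moved stays moved. The work goes in short steps, Python scripts to look and compute and a tool call to move; the robot and the scene stay as the last step left them, time stands still between calls to the robot, and variables do not carry over. Pictures are saved under pics/ and viewed, at most 10 in all, crops included, and the job is handed in when it is done.

Besides the shell and the picture viewer there is one more tool, called after "Call:" by a JSON object that holds its "api" and its "payload". apply_moves: Moves the arm, as the interface text tells. Its arguments: {"type":"object","properties":{"increments":{"type":"array"},"grip":{"type":"number"}},"required":["increments"]}

```bash
ls; mkdir -p pics
python3 - <<'E'
from workcell import *
import cv2,numpy as np
for n in("scene","top"):
    c=capture(n); cv2.imwrite(f"pics/{n}0.png",c["image"][:,:,::-1]); np.savez(f"{n}0.npz",**c)
    print(n,c["mtx"].tolist(),(-c["R"].T@c["t"]).round(3),c["R"].round(3).tolist())
print(read_state())
import workcell; print([x for x in dir(workcell) if x[0]!='_'])
E
```

```text
pics
scene [[545.7320071413562, 0.0, 310.6796896931949], [0.0, 545.7320071413562, 233.78046368116063], [0.0, 0.0, 1.0]] [1.18  0.677 0.94 ] [[-0.661, 0.75, -0.02], [0.51, 0.429, -0.745], [-0.551, -0.503, -0.666]]
top [[439.4411855936804, 0.0, 323.48658696854665], [0.0, 439.4411855936804, 238.5380932805213], [0.0, 0.0, 1.0]] [0.465 0.018 0.999] [[-0.03, -0.999, -0.016], [-0.999, 0.031, -0.02], [0.021, 0.015, -1.0]]
{'clock': 0.1, 'qpos': array([-1.45508881e+00,  3.59418713e-01,  1.51129246e+00,  2.58688094e-05,
        1.27253833e+00, -1.15122261e-01]), 'qd': array([-0.00108922, -0.00090382, -0.00363451,  0.00040379,  0.00051184,
       -0.00106097]), 'effort': array([-4.03214590e-04, -5.28654277e+01, -2.79350406e+01, -2.59981889e-04,
        4.98930167e-03,  2.21212156e-05]), 'tool_pos': array([ 0.13718954, -0.58348445,  0.23055824]), 'tcp_rot': array([-3.11904747e+00, -3.61579435e-01, -3.80490494e-05]), 'wrist_force': array([ 0.10399057, -0.09432551, -0.47014849]), 'torque': array([0.02324166, 0.05845305, 0.05091072]), 'finger_force': 0.0, 'gripper_width': 1.000711859965574}
['MotionError', 'capture', 'close_job', 'grasp_offset', 'read_state']
```

View pics/scene0.png

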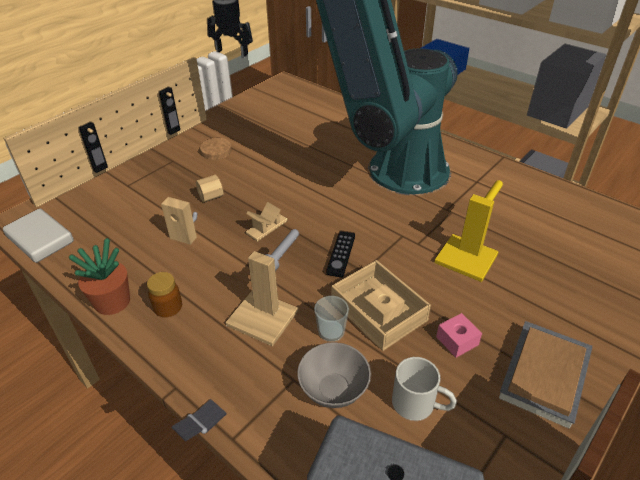

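View pics/top0.png

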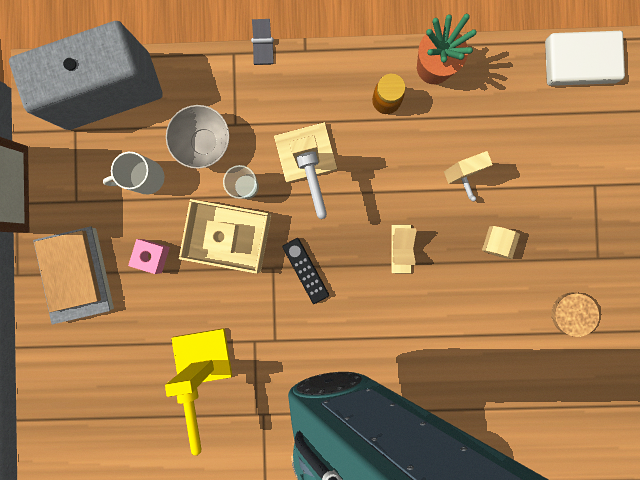

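The top view shows the oak stand at (305,150) with its rod tip at (320,215), the tray with the spacer at (218,238), the hook plate at (468,168), the cap at (502,242) and the rest at (402,248). The candidates are:
- **Spacer:** oak block in the tray at (218,238), or the pink block at (148,256). I choose the oak one.
- **Stand:** oak at (305,150), or yellow at (200,360). I choose the oak one.

Next I measure with the depth clouds.

```bash
cat > h.py <<'E'
import numpy as np,cv2
def cloud(c):
    z=c["z_map"].astype(float); v,u=np.indices(z.shape); K=c["mtx"]
    P=np.stack([(u-K[0,2])/K[0,0]*z,(v-K[1,2])/K[1,1]*z,z],-1)
    W=(P-c["t"])@c["R"]; W[z==0]=np.nan; return W
def rect(p):
    (c,s,a)=cv2.minAreaRect((p[:,:2]*1000).astype(np.float32)); return np.round(c,1),np.round(s,1),round(a,1)
E
python3 - <<'E'
from h import *; from workcell import grasp_offset; print(grasp_offset)
T=dict(np.load("top0.npz"));S=dict(np.load("scene0.npz")); Wt=cloud(T);Ws=cloud(S)
def box(u0,u1,v0,v1,z0,z1):
    p=Wt[v0:v1,u0:u1].reshape(-1,3); p=p[(p[:,2]>z0)&(p[:,2]<z1)]; return p
p=Wt[330:350,60:130].reshape(-1,3); print("table z",np.nanmedian(p[:,2]),np.nanmedian(Ws[300:330,150:160].reshape(-1,3)[:,2]))
for n,a in dict(stand=(270,345,115,190,.005,.03),posttop=(270,345,115,190,.16,.18),rod=(285,340,160,225,.125,.16),spacer=(195,255,212,262,.038,.05),tray=(170,280,190,280,.049,.06),
  plate=(435,510,130,190,.105,.13),cap=(470,530,215,270,.055,.07)).items():
    p=box(*a); print(n,len(p),np.median(p,0).round(4) if len(p) else '',rect(p))
p=box(285,340,160,225,.125,.16)
k=cv2.fitLine((p[:,:2]*1000).astype(np.float32),cv2.DIST_HUBER,0,.01,.01).ravel(); print("rodline",k, p[:,0].min(),p[:,0].max())
# same objects from scene view: top faces
f=Ws.reshape(-1,3)
def near(x,y,r,z0,z1):
    return f[(np.hypot(f[:,0]-x,f[:,1]-y)<r)&(f[:,2]>z0)&(f[:,2]<z1)]
R=box(370,430,215,285,.004,.08); 
for lo in range(10,75,10):
    q=R[(R[:,2]>lo/1e3)&(R[:,2]<=(lo+10)/1e3)]
    if len(q)>3: print("rest",lo,len(q),q.mean(0).round(4),rect(q))
q=near(*np.nanmedian(R,0)[:2],.08,.004,.08)
for lo in range(0,75,10):
    w=q[(q[:,2]>lo/1e3)&(q[:,2]<=(lo+10)/1e3)]
    if len(w)>3: print("restS",lo,len(w),w.mean(0).round(4),rect(w))
top=T["image"][205:295,360:450];sc=S["image"][190:250,230:300]
a=cv2.resize(top,(400,400),interpolation=2);b=cv2.resize(sc,(400,400),interpolation=2)
cc=cv2.resize(T["image"][190:280,170:290],(400,300)); 
cv2.imwrite("pics/crop.png",np.hstack([a,b])[:,:,::-1])
E
```

```text
0.0187
table z -0.0008411390798024742 0.0002547337472081844
stand 1777 [0.6843 0.0749 0.0131] (array([689.3,  71. ]), array([157.8, 120. ]), 12.8)
posttop 343 [0.6623 0.0648 0.1689] (array([663.3,  65. ]), array([24.6, 49.4]), 13.0)
rod 663 [0.5879 0.0468 0.1379] (array([585.8,  43.3]), array([125.,  39.]), 16.9)
spacer 752 [0.4963 0.262  0.045 ] (array([503.1, 258. ]), array([ 80.5, 156. ]), 57.3)
tray 654 [0.5047 0.2484 0.0511] (array([518.7, 246. ]), array([174.7, 176.6]), 77.9)
plate 492 [ 0.6258 -0.2753  0.1142] (array([ 626.5, -276.8]), array([30.1, 63.8]), 18.6)
cap 424 [ 0.4659 -0.3525  0.0588] (array([ 466.3, -352.7]), array([38.4, 56.6]), 72.1)
rodline [9.6864617e-01 2.4844433e-01 5.8269342e+02 4.6879303e+01] 0.5237846770419626 0.6401234366149772
rest 10 83 [ 0.4469 -0.1333  0.0113] (array([ 458.2, -139.1]), array([ 40.4, 105.5]), 88.5)
rest 20 28 [ 0.4585 -0.1324  0.0256] (array([ 454. , -125.7]), array([51.1, 47.7]), 50.9)
rest 30 194 [ 0.4577 -0.1386  0.0352] (array([ 458.3, -139.7]), array([44.2, 32.7]), 88.6)
rest 40 193 [ 0.4577 -0.1399  0.0452] (array([ 457.1, -139.9
[... 153 characters left out ...]
.0642] (array([ 465.7, -139.6]), array([43.1, 72.3]), 88.4)
restS 0 206 [ 0.471  -0.1319  0.0074] (array([ 467.4, -150.2]), array([105.9, 117.1]), 28.6)
restS 10 109 [ 0.4734 -0.1324  0.0133] (array([ 459.9, -139.7]), array([ 45.8, 106.5]), 88.4)
restS 20 79 [ 0.4666 -0.1341  0.0259] (array([ 457.9, -139.3]), array([45.6, 63.5]), 88.8)
restS 30 131 [ 0.4608 -0.1356  0.0346] (array([ 459.9, -139.6]), array([59.4, 45.5]), 0.8)
restS 40 134 [ 0.4521 -0.1349  0.0446] (array([ 458.9, -138.5]), array([61.8, 48.9]), 1.5)
restS 50 78 [ 0.4486 -0.1371  0.0546] (array([ 461.3, -139.3]), array([75.2, 44. ]), 0.8)
restS 60 52 [ 0.4973 -0.1401  0.0645] (array([ 495.4, -140.5]), array([44.5, 13.6]), 86.2)
```

View pics/crop.png

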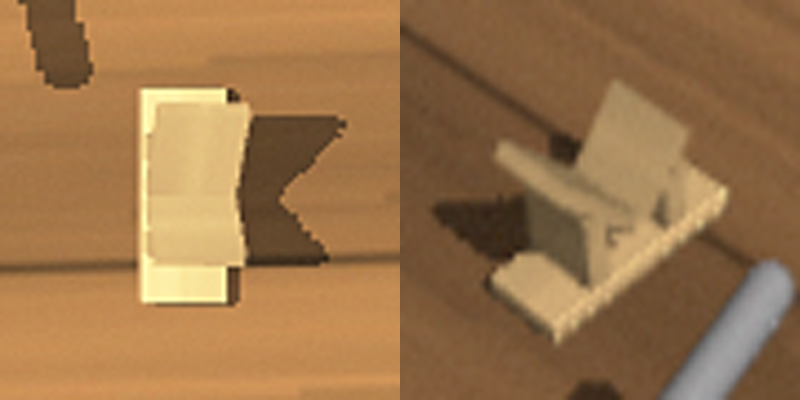

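The crop confirms the rest: the taller board is on +x, the valley runs along y, and its yaw is about -1.5°. Next I refine the spacer, rod and rest, and check the cap's mouth.

Run:
```python
from h import *
T=dict(np.load("top0.npz"));S=dict(np.load("scene0.npz")); Wt=cloud(T);Ws=cloud(S)
for nm,W,b in (("T",Wt,(195,262,205,265)),("S",Ws,(335,430,265,340))):
    u0,u1,v0,v1=b; R=W[v0:v1,u0:u1]
    m=((R[...,2]>.042)&(R[...,2]<.0488)).astype(np.uint8); m=cv2.erode(m,np.ones((2,2)))
    n,l,s,c=cv2.connectedComponentsWithStats(m,connectivity=4); k=sorted(range(1,n),key=lambda i:-s[i,4])[:3]
    for i in k: print(nm,"spacer",s[i],rect(R[l==i]))
    inn=R[(R[...,2]>.049)&(R[...,2]<.056)]; print("rim",rect(inn))
a=np.radians(13.0); ex=np.array([np.cos(a),np.sin(a)]); ey=np.array([-ex[1],ex[0]])
c0=np.array([.6633,.065])
for nm,W in (("T",Wt),("S",Ws)):
    p=W.reshape(-1,3); p=p[~np.isnan(p[:,0])]; d=p[:,:2]-c0; s=d@ex; t=d@ey
    m=(abs(t)<.035)&(p[:,2]>.11)&(p[:,2]<.16)&(s<-.045)&(s>-.16)
    q=np.c_[s,t,p[:,2]][m]
    print(nm,"s range",q[:,0].min())
    for lo in(-.14,-.12,-.1,-.08,-.06):
        w=q[abs(q[:,0]-lo)<.008]; # circle fit fixed r=10mm
        from scipy.optimize import least_squares
        r=least_squares(lambda x:np.hypot(w[:,1]-x[0],w[:,2]-x[1])-.01,[0,.13],loss='soft_l1',f_scale=.001); print(lo,len(w),r.x.round(4))
    pt=p[(abs(s)<.03)&(abs(t)<.05)&(p[:,2]>.163)&(p[:,2]<.18)]; print(nm,"posttop",rect(pt),pt[:,2].mean())
# rest boards
for nm,W in (("T",Wt),("S",Ws)):
    p=W.reshape(-1,3); 
    m=(abs(p[:,1]+.1395)<.018)&(p[:,2]>.034)&(p[:,2]<.075)&(abs(p[:,0]-.46)<.06); p=p[m]
    for sg in(1,-1):
        k=p[:,2]-sg*p[:,0]; h,e=np.histogram(k,bins=np.arange(-1,1,.002)); j=h.argmax(); kk=k[(k>e[j]-.004)&(k<e[j+1]+.004)]; print(nm,"board",sg,len(kk),np.median(kk))
for nm,W,(x,y),r in (("S","",(.6265,-.2768),.06),("S","",(.4663,-.3527),.06)):
    p=Ws.reshape(-1,3); z0=.105 if x>.5 else .055; p=p[(np.hypot(p[:,0]-x,p[:,1]-y)<r)&(p[:,2]>z0)&(p[:,2]<.13)]; print("S top",rect(p),p[:,2].mean())
A=cv2.resize(S["image"][165:255,150:240],(400,400),interpolation=2);B=cv2.resize(S["image"][265:340,335:430],(400,400),interpolation=2)
cv2.imwrite("pics/crop2.png",np.hstack([A,B])[:,:,::-1])
```

```text
T spacer [  9  17  31  31 487] (array([496. , 260.9]), array([59.9, 59.5]), 79.5)
T spacer [37 38  1  2  2] (array([480.3, 233.1]), array([2.2, 0. ]), 169.6)
T spacer [ 0 55  1  1  1] (array([446.9, 313.7]), array([0., 0.]), 0.0)
rim (array([494.2, 232.5]), array([136.4, 133.3]), 78.4)
S spacer [ 30  21  40  29 360] (array([496.7, 262.8]), array([61.7, 62.6]), 78.4)
S spacer [ 5 18  3  2  4] (array([521.1, 163. ]), array([0.5, 6.8]), 87.7)
S spacer [16 12  2  2  3] (array([491.6, 169.5]), array([0.7, 3. ]), 80.5)
rim (array([529.2, 244.9]), array([176.6, 200.1]), 78.0)
T s range -0.14321300625142158
-0.14 52 [1.000e-04 1.281e-01]
-0.12 82 [-0.0002  0.1293]
-0.1 82 [1.000e-04 1.294e-01]
-0.08 81 [-1.000e-04  1.294e-01]
-0.06 80 [-0.0003  0.1294]
T posttop (array([663.3,  65. ]), array([24.6, 49.4]), 13.0) 0.16893557978610824
S s range -0.14351331319759816
-0.14 22 [-0.0008  0.1279]
-0.12 50 [-0.0007  0.129 ]
-0.1 52 [-0.0005  0.1283]
-0.08 56 [-0.0002  0.1286]
-0.06 59 [-0.0004  0.1285]
S posttop (array([663.1,  65.5]), array([27., 52.]), 13.5) 0.168099292121488
T board 1 295 -0.4287779234005302
T board -1 215 0.4871222150786019
S board 1 44 -0.42863110598802073
S board -1 112 0.4862454273265038
S top (array([ 625.7, -277.4]), array([36.8, 65.9]), 17.8) 0.1121925522015717
S top (array([ 467. , -349.6]), array([41.9, 57.7]), 70.5) 0.05818647591258516
```

View pics/crop2.png

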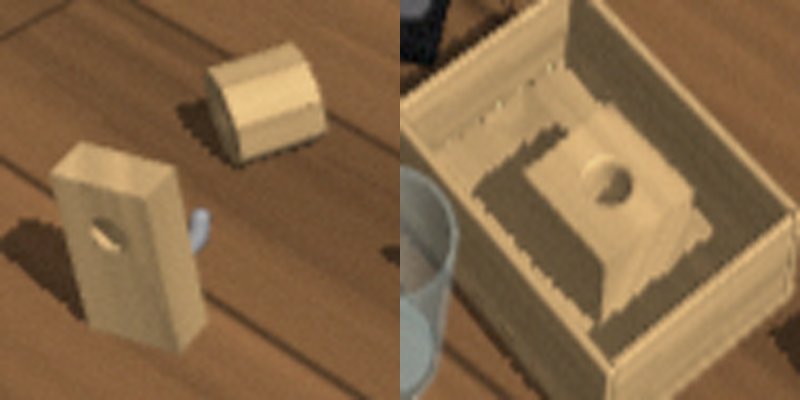

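The crop shows the cap lying with one end toward the camera (its left end), the plate with its hook toward -x, and the oak spacer flat in its tray, so the choice of spacer is confirmed. I write a planning helper, check the cap's mouth, and start moving.

```bash
cat >> h.py <<'E'
from scipy.spatial.transform import Rotation as Ro, Slerp
import json,sys
def ori(h,tau): return Ro.from_euler('z',h,degrees=True)*Ro.from_euler('x',np.pi)*Ro.from_euler('y',tau,degrees=True)
def plan(way,start=None,vmax=45.,wmax=.145):
    """way: list of (xyz m, heading deg, tilt deg[,vmax mm/row]); prints rows from the measured pose"""
    if start is None:
        from workcell import read_state; s=read_state(); start=(s["tool_pos"],Ro.from_rotvec(s["tcp_rot"]))
    p,R=np.array(start[0]),start[1]; out=[]
    for w in way:
        P=np.array(w[0]);Q=ori(w[1],w[2]); v=w[3] if len(w)>3 else vmax
        d=np.linalg.norm(P-p)*1e3; a=(R.inv()*Q).magnitude(); n=max(1,int(np.ceil(max(d/v,a/wmax))))
        sl=Slerp([0,1],Ro.concatenate([R,Q])); p0=p.copy()
        for i in range(1,n+1):
            pt=p0+(P-p0)*i/n; t=np.round(R.inv().apply(pt-p)*1e3,1); r=np.round((R.inv()*sl(i/n)).as_rotvec(),3)
            out.append([t.tolist(),r.tolist()]); p=p+R.apply(t/1e3); R=R*Ro.from_rotvec(r)
        out[-1].append("<")
    for i in range(0,len(out),5): print(json.dumps([o[:2] for o in out[i:i+5]]).replace(" ",""), "wp" if any(len(o)>2 for o in out[i:i+5]) else "")
E
python3 - <<'E'
from h import *
W=cloud(dict(np.load("scene0.npz"))); p=W[165:255,150:240].reshape(-1,3)
a=np.radians(-18);e=np.array([np.cos(a),np.sin(a)]);n=np.array([-e[1],e[0]]); d=p[:,:2]-[.4665,-.3515]
s,t=d@e*1e3,d@n*1e3; m=(abs(t)<6)&(p[:,2]>.022)&(p[:,2]<.04)&(abs(s)<40)
print("cap end pts s (axis zone)",np.sort(s[m]).round(0)); m=(abs(t)<28)&(p[:,2]>.004)&(p[:,2]<.016)&(abs(s)<40);print(np.sort(s[m]).round(0)[-15:])
plan([((.44,-.25,.23),-11,0),((.4963,.2615,.16),-11.3,0),((.4963,.2615,.06),-11.3,0)])
E
```

```text
cap end pts s (axis zone) [27.]
[26. 27. 27. 27. 27. 27. 27. 27. 27. 28. 28. 28. 28. 29. 40.]
[[[33.7,-23.2,0.1],[-0.0,0.0,0.038]],[[32.9,-24.5,0.1],[-0.0,0.0,0.039]],[[31.8,-25.7,0.1],[-0.0,0.0,0.038]],[[30.9,-27.0,0.1],[-0.001,0.0,0.039]],[[29.7,-28.1,0.1],[0.0,0.0,0.038]]] 
[[[28.7,-29.2,0.0],[0.0,0.0,0.039]],[[27.5,-30.3,0.1],[-0.0,0.0,0.038]],[[26.4,-31.4,0.1],[-0.0,0.0,0.038]],[[25.1,-32.3,0.0],[-0.0,0.0,0.039]],[[23.9,-33.3,0.1],[-0.0,0.0,0.038]]] 
[[[22.6,-34.1,0.1],[-0.001,0.0,0.039]],[[-3.5,-42.7,5.8],[0.0,0.0,0.0]],[[-3.6,-42.8,5.8],[0.0,0.0,0.001]],[[-3.6,-42.7,5.8],[0.0,0.0,0.0]],[[-3.5,-42.8,5.9],[0.0,0.0,0.001]]] wp
[[[-3.7,-42.7,5.8],[0.0,0.0,0.0]],[[-3.6,-42.7,5.8],[0.0,0.0,0.001]],[[-3.6,-42.8,5.8],[0.0,0.0,-0.0]],[[-3.7,-42.7,5.8],[0.0,0.0,0.0]],[[-3.7,-42.7,5.8],[0.0,0.0,0.001]]] 
[[[-3.7,-42.8,5.9],[0.0,0.0,0.0]],[[-3.7,-42.7,5.8],[0.0,0.0,0.001]],[[-3.7,-42.7,5.8],[0.0,0.0,0.0]],[[-0.0,-0.0,33.3],[0.0,0.0,0.0]],[[-0.0,-0.0,33.4],[0.0,0.0,0.0]]] wp
[[[-0.0,-0.0,33.3],[0.0,0.0,0.0]]] wp
```

Call:
{"api": "apply_moves", "payload": {"increments": [[[34,-23,0],[0,0,0.04]],[[33,-25,0],[0,0,0.04]],[[32,-26,0],[0,0,0.04]],[[31,-27,0],[0,0,0.04]],[[30,-28,0],[0,0,0.04]]], "grip": 1}}

```text
clock: 0.6
tool_pos: [0.2769, -0.4307, 0.231]
tcp_rot: [-3.141, -0.045, 0.0]
wrist_force: [0.8, -0.0, -0.8]
gripper_width: 0.998
finger_force: 0.0
```

Call:
{"api": "apply_moves", "payload": {"increments": [[[29,-29,0],[0,0,0.04]],[[27,-30,0],[0,0,0.04]],[[26,-31,0],[0,0,0.04]],[[25,-32,0],[0,0,0.04]],[[24,-33,0],[0,0,0.04]]]}}

```text
clock: 1.1
tool_pos: [0.4156, -0.2821, 0.2311]
tcp_rot: [-3.13, 0.268, 0.001]
wrist_force: [0.2, -0.1, -0.5]
gripper_width: 1.0
finger_force: 0.0
```

Call:
{"api": "apply_moves", "payload": {"increments": [[[22,-34,0],[0,0,0.03]],[[-4,-43,6],[0,0,0]],[[-4,-43,6],[0,0,0]],[[-4,-43,6],[0,0,0]],[[-4,-43,6],[0,0,0]]]}}

```text
clock: 1.6
tool_pos: [0.4604, -0.0803, 0.2069]
tcp_rot: [-3.126, 0.313, 0.001]
wrist_force: [1.2, 0.1, -0.3]
gripper_width: 0.998
finger_force: 0.0
```

Call:
{"api": "apply_moves", "payload": {"increments": [[[-4,-43,6],[0,0,0]],[[-4,-43,6],[0,0,0]],[[-4,-43,6],[0,0,0]],[[-4,-43,6],[0,0,0]],[[-4,-43,6],[0,0,0]]]}}

```text
clock: 2.1
tool_pos: [0.4833, 0.1344, 0.1769]
tcp_rot: [3.126, -0.312, -0.0]
wrist_force: [0.6, 0.2, 0.7]
gripper_width: 1.0
finger_force: 0.0
```

Call:
{"api": "apply_moves", "payload": {"increments": [[[-4,-43,6],[0,0,0]],[[-4,-43,6],[0,0,0]],[[-4,-43,6],[0,0,0]],[[0,0,0],[0,0,0]],[[0,0,0],[0,0,0]]]}}

```text
clock: 2.6
tool_pos: [0.4967, 0.262, 0.1587]
tcp_rot: [3.126, -0.308, -0.002]
wrist_force: [0.5, -0.1, 0.3]
gripper_width: 0.995
finger_force: 0.0
```

Call:
{"api": "apply_moves", "payload": {"increments": [[[0,0,40],[0,0,0]],[[0,0,40],[0,0,0]],[[0,0,30],[0,0,0]],[[0,0,25],[0,0,0]],[[0,0,14],[0,0,0]]]}}

```text
clock: 3.1
tool_pos: [0.496, 0.2594, 0.0086]
tcp_rot: [3.124, -0.315, -0.005]
wrist_force: [-0.8, 0.5, -0.0]
gripper_width: 0.995
finger_force: 0.0
```

Call:
{"api": "apply_moves", "payload": {"increments": [[[0,0,0],[0,0,0]],[[0,0,0],[0,0,0]],[[0,0,0],[0,0,0]],[[0,0,0],[0,0,0]],[[0,0,0],[0,0,0]]], "grip": -1}}

```text
clock: 3.6
tool_pos: [0.498, 0.2617, 0.0112]
tcp_rot: [-3.125, 0.312, -0.002]
wrist_force: [-0.1, -0.9, -1.3]
gripper_width: 0.718
finger_force: 65.5
```

Call:
{"api": "apply_moves", "payload": {"increments": [[[0,0,0],[0,0,0]],[[0,0,-20],[0,0,0]],[[0,0,-40],[0,0,0]],[[0,0,-45],[0,0,0]],[[0,0,-45],[0,0,0]]]}}

```text
clock: 4.1
tool_pos: [0.4967, 0.2613, 0.1617]
tcp_rot: [3.126, -0.312, -0.002]
wrist_force: [0.7, 0.0, -0.1]
gripper_width: 0.717
finger_force: 65.7
```

Run:
```python
from h import *; from workcell import *
s=read_state(); print(s["qpos"],s["tool_pos"])
c=capture("scene");W=cloud(c); np.savez("s1.npz",**c); x,y,z=s["tool_pos"]
cv2.imwrite("pics/s1.png",cv2.resize(c["image"][150:370,280:480],(600,600))[:,:,::-1])
h=-11.3
plan([((.47,.06,.30),-8,0),((.45,-.1395,.25),-1.5,0),((.44,-.1395,.22),-1.5,45)])
```

```text
[3.61100897e-01 3.77132657e-01 1.67522804e+00 1.27245749e-04
 1.09039520e+00 2.13086932e+00] [0.49665317 0.2612609  0.1616863 ]
[[[1.8,34.1,-22.0],[-0.001,-0.002,-0.01]],[[1.4,34.1,-21.9],[-0.001,-0.001,-0.01]],[[1.1,34.1,-21.9],[-0.001,-0.002,-0.01]],[[0.6,34.2,-21.8],[-0.001,-0.001,-0.009]],[[0.4,34.2,-21.8],[-0.001,-0.002,-0.01]]] 
[[[-0.1,34.2,-21.8],[-0.001,-0.001,-0.01]],[[1.6,40.1,10.0],[0.0,-0.0,-0.023]],[[0.7,40.1,10.0],[0.0,-0.0,-0.022]],[[-0.2,40.1,10.0],[0.0,-0.0,-0.023]],[[-1.1,40.0,10.0],[0.0,-0.0,-0.023]]] wp
[[[-2.1,40.1,10.0],[0.0,-0.0,-0.023]],[[-1.7,0.0,5.0],[0.0,0.131,0.0]],[[-2.3,0.1,4.8],[0.0,0.131,0.0]],[[-2.9,0.0,4.4],[0.0,0.131,0.0]],[[-3.4,0.1,4.0],[0.0,0.13,0.0]]] wp
[[[-4.0,0.0,3.5],[0.0,0.131,0.0]],[[-4.3,0.0,2.9],[0.0,0.131,0.001]]] wp
```

View pics/s1.png

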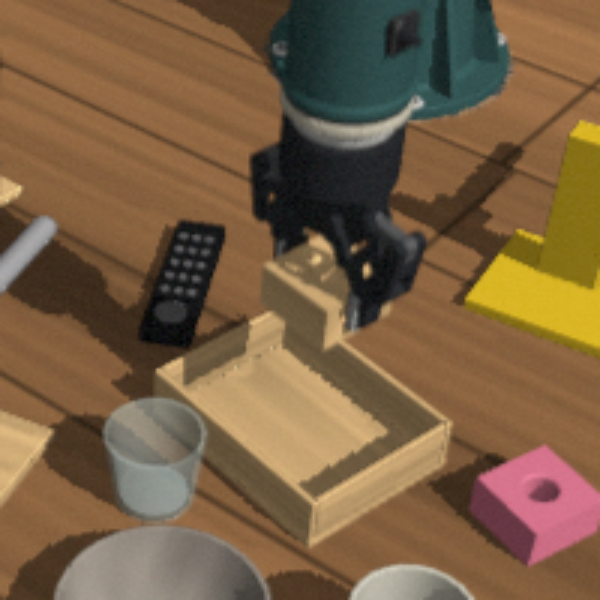

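The spacer is gripped and lifted clear of the tray (crop pixel ~(300,290)). Next I carry it over the rest and tilt it.

Call:
{"api": "apply_moves", "payload": {"increments": [[[2,34,-22],[0,0,-0.01]],[[1,34,-22],[0,0,-0.01]],[[1,34,-22],[0,0,-0.01]],[[1,34,-22],[0,0,-0.01]],[[0,34,-22],[0,0,-0.01]]]}}

```text
clock: 4.65
tool_pos: [0.4713, 0.092, 0.271]
tcp_rot: [-3.133, 0.233, -0.0]
wrist_force: [1.1, -0.3, -1.3]
gripper_width: 0.714
finger_force: 65.9
```

Call:
{"api": "apply_moves", "payload": {"increments": [[[0,34,-22],[0,0,-0.01]],[[2,40,10],[0,0,-0.023]],[[1,40,10],[0,0,-0.022]],[[0,40,10],[0,0,-0.023]],[[-1,40,10],[0,0,-0.023]]]}}

```text
clock: 5.15
tool_pos: [0.4516, -0.1011, 0.252]
tcp_rot: [3.141, -0.074, 0.001]
wrist_force: [1.6, -0.4, -1.6]
gripper_width: 0.72
finger_force: 65.9
```

Call:
{"api": "apply_moves", "payload": {"increments": [[[-2,40,10],[0,0,-0.023]],[[-2,0,5],[0,0.131,0]],[[-2,0,5],[0,0.131,0]],[[-3,0,4],[0,0.131,0]],[[-3,0,4],[0,0.13,0]]]}}

```text
clock: 5.65
tool_pos: [0.4413, -0.1374, 0.223]
tcp_rot: [3.042, -0.034, 0.774]
wrist_force: [0.3, 0.5, -1.1]
gripper_width: 0.718
finger_force: 66.1
```

Call:
{"api": "apply_moves", "payload": {"increments": [[[-4,0,4],[0,0.131,0]],[[-4,0,3],[0,0.131,0]],[[0,0,0],[0,0,0]],[[0,0,0],[0,0,0]]]}}

```text
clock: 6.05
tool_pos: [0.4419, -0.1309, 0.2157]
tcp_rot: [-2.965, 0.02, -0.968]
wrist_force: [-0.1, 0.6, -0.2]
gripper_width: 0.718
finger_force: 66.1
```

Run:
```python
from h import *; from workcell import *
s=read_state(); R=Ro.from_rotvec(s["tcp_rot"]); print(s["qpos"],s["tool_pos"],R.as_matrix().round(3).tolist())
# spacer centre = TCP - 15mm*z ; target centre in rest (.4656,-.1395,.066)
z=np.array([.707,0,-.707]); ex=.015
c=np.array([.4656,-.1395,.066]); up=np.array([0,0,1.])
plan([(c+ex*z+.04*up,-1.5,45),(c+ex*z+.004*up,-1.5,45,12)])
```

```text
[-0.82148103 -0.02186193  2.27638488  0.86292162  0.62418028  0.11069408] [ 0.44194005 -0.13093186  0.21574237] [[0.807, -0.005, 0.59], [-0.019, -1.0, 0.018], [0.59, -0.025, -0.807]]
[[[-14.4,3.8,39.1],[-0.011,0.052,-0.0]],[[-16.4,3.4,38.3],[-0.011,0.051,-0.0]],[[-18.3,3.0,37.4],[-0.011,0.052,-0.0]],[[-6.4,0.0,6.4],[-0.0,-0.0,-0.0]],[[-6.3,0.0,6.3],[-0.0,-0.0,-0.0]]] wp
[[[-6.4,0.0,6.4],[-0.0,-0.0,-0.0]],[[-6.4,0.0,6.4],[-0.0,-0.0,-0.0]]] wp
```

```bash
cat > kin.py <<'E'
from h import *
from scipy.optimize import least_squares
Z=np.array([0,0,1.])
def fk(q,k):
    a,h,l1,l2,L,e=k; r=lambda ax,an:Ro.from_euler(ax,an)
    A=r('z',q[0]); p=A.apply([a,0,h]); A=A*r('y',q[1]); p=p+A.apply([0,0,l1]); A=A*r('y',q[2]); p=p+A.apply([e,0,l2])
    A=A*r('z',q[3])*r('y',q[4]); p=p+A.apply([0,0,L]); return p,A*r('z',q[5])
D=[([-1.45508881,.359418713,1.51129246,0,1.27253833,-.115122261],[.13718954,-.58348445,.23055824]),
([.361100897,.377132657,1.67522804,.000127,1.0903952,2.13086932],[.49665317,.2612609,.1616863]),
([-.82148103,-.02186193,2.27638488,.86292162,.62418028,.11069408],[.44194005,-.13093186,.21574237])]
f=least_squares(lambda k:np.r_[np.ravel([fk(q,k)[0]-p for q,p in D]),1e-3*(k-[0,.4,.4,.4,.25,0])],[0,.4,.4,.4,.25,0])
K=f.x
lo=np.array([-2.97,-1.01,.21,-.96,.2,-2.98]);hi=np.array([2.97,2.36,2.38,4.11,2.71,2.98])
OFF=fk(D[0][0],K)[1].inv()*Ro.from_rotvec([-3.11904747,-.361579435,0])
def ik(P,Q,q0):
    def c(q):
        p,R=fk(q,K); return np.r_[(p-P)*10,(Q.inv()*(R*OFF)).as_rotvec()]
    s=least_squares(c,np.clip(q0,lo+.01,hi-.01),bounds=(lo,hi)); return s.x,np.linalg.norm(s.fun)
E
python3 - <<'E'
from kin import *
print(K.round(4),abs(f.fun).max(),OFF.as_rotvec())
for q,p in D: print((fk(q,K)[0]-p).round(4))
q3=D[2][0]
rng=np.random.default_rng(0)
for t in (30,36,40,45):
  for z in (.055,.1,.2):
    best=[]
    for i in range(12):
        q,e=ik(np.array([.476,-.1395,z]),ori(-1.5,t),q3 if i==0 else rng.uniform(lo,hi)); best.append((round(e,4),q.round(2).tolist()))
    best.sort(); u=[b for b in best if b[0]<1e-3]; print(t,z,best[0],len(u))
E
```

```text
[-0.1433  0.3147  0.7336  0.5323  0.52    0.0911] 0.06844570884587854 [-4.22458353e-07  3.45265280e-07  1.57080395e+00]
[-0.0684 -0.008   0.0065]
[ 0.0232 -0.0649 -0.0123]
[-0.0018 -0.0032  0.0057]
30 0.055 (np.float64(0.0), [-0.55, 0.3, 2.33, 1.41, 0.26, -0.29]) 7
30 0.1 (np.float64(0.0), [-0.55, 0.21, 2.29, 0.98, 0.31, 0.15]) 6
30 0.2 (np.float64(0.0), [-0.55, 0.04, 2.19, 0.54, 0.51, 0.63]) 5
36 0.055 (np.float64(0.0417), [-0.66, 0.33, 2.38, 1.72, 0.36, -0.71]) 0
36 0.1 (np.float64(0.003), [-0.66, 0.24, 2.38, 1.58, 0.35, -0.54]) 0
36 0.2 (np.float64(0.0), [-0.66, 0.04, 2.28, 0.9, 0.46, 0.19]) 5
40 0.055 (np.float64(0.0976), [-0.76, 0.36, 2.38, 1.67, 0.45, -0.75]) 0
40 0.1 (np.float64(0.0604), [-0.75, 0.26, 2.38, 1.55, 0.44, -0.6]) 0
40 0.2 (np.float64(0.0), [-0.74, 0.05, 2.33, 1.18, 0.48, -0.15]) 6
45 0.055 (np.float64(0.1607), [-0.9, 0.4, 2.38, 1.61, 0.59, -0.85]) 0
45 0.1 (np.float64(0.127), [-0.88, 0.3, 2.38, 1.52, 0.57, -0.7]) 0
45 0.2 (np.float64(0.0247), [-0.87, 0.08, 2.38, 1.37, 0.57, -0.46]) 0
```

```bash
sed -i 's/a,h,l1,l2,L,e=k;/a,h,l1,l2,L,e,b=k;/; s/p=A.apply(\[a,0,h\])/p=A.apply([a,b,h])/; s/\[0,.4,.4,.4,.25,0\])\]/[0,.4,.4,.4,.25,0,.069])]/; s/,\[0,.4,.4,.4,.25,0\])$/,[0,.4,.4,.4,.25,0,.069])/; s/1e-3\*/1e-4*/' kin.py
cat > t.py <<'E'
from kin import *
print(K.round(4))
for q,p in D: print((fk(q,K)[0]-p).round(4), (fk(q,K)[1]*OFF).as_matrix()[:,2].round(3))
q3=D[2][0]
rng=np.random.default_rng(0)
for t in (25,30,36,40,45):
  for z in (.055,.2):
    best=[]
    for i in range(10):
        q,e=ik(np.array([.476,-.1395,z]),ori(-1.5,t),q3 if i==0 else rng.uniform(lo,hi)); best.append((round(e,4),q.round(2).tolist()))
    best.sort(); u=[b for b in best if b[0]<1e-3]; print(t,z,best[0],len(u))
E
python3 t.py
```

```text
[0.     0.2665 0.6111 0.4336 0.3727 0.1122 0.0689]
[-0. -0. -0.] [-0.     0.002 -1.   ]
[-0.  0.  0.] [-0.001 -0.    -1.   ]
[ 0.  0. -0.] [ 0.59   0.018 -0.807]
25 0.055 (np.float64(0.0), [-0.6, 0.4, 2.26, 1.15, 0.26, -0.09]) 7
25 0.2 (np.float64(0.0), [-0.6, 0.07, 2.1, 0.4, 0.63, 0.71]) 5
30 0.055 (np.float64(0.0), [-0.65, 0.43, 2.33, 1.75, 0.3, -0.75]) 4
30 0.2 (np.float64(0.0), [-0.65, 0.06, 2.17, 0.59, 0.56, 0.49]) 6
36 0.055 (np.float64(0.0368), [-0.71, 0.47, 2.38, 2.0, 0.42, -1.07]) 0
36 0.2 (np.float64(0.0), [-0.72, 0.06, 2.25, 0.91, 0.5, 0.13]) 5
40 0.055 (np.float64(0.0967), [-0.75, 0.48, 2.38, 1.94, 0.46, -1.05]) 0
40 0.2 (np.float64(0.0), [-0.77, 0.07, 2.31, 1.16, 0.49, -0.16]) 5
45 0.055 (np.float64(0.1686), [-0.82, 0.51, 2.38, 1.87, 0.54, -1.06]) 0
45 0.2 (np.float64(0.0), [-0.84, 0.1, 2.38, 1.47, 0.54, -0.52]) 6
```

The 45° hand tilt is out of reach at the rest. Instead I'll set the spacer flat on free shelf at (0.60,-0.13), take it again with the hand leaned back about 28°, and then lay it in the rest with a moderate tilt.

Run:
```python
from h import *
plan([((.50,-.1335,.22),-1.5,0),((.60,-.13,.14),-1.5,0),((.60,-.13,.007),-1.5,0)])
```

```text
[[[9.9,0.4,6.2],[-0.006,-0.126,0.002]],[[10.6,0.4,4.8],[-0.006,-0.126,0.003]],[[11.1,0.3,3.5],[-0.007,-0.126,0.003]],[[11.4,0.3,2.1],[-0.006,-0.127,0.002]],[[11.7,0.2,0.6],[-0.006,-0.126,0.003]]] wp
[[[33.3,-2.0,26.7],[-0.0,0.0,-0.0]],[[33.3,-2.1,26.6],[-0.0,0.0,-0.0]],[[33.3,-2.0,26.7],[-0.0,0.0,-0.0]],[[0.0,0.0,44.3],[-0.0,0.0,-0.0]],[[0.0,0.0,44.4],[-0.0,0.0,-0.0]]] wp
[[[0.0,0.1,44.3],[-0.0,0.0,-0.0]]] wp
```

Call:
{"api": "apply_moves", "payload": {"increments": [[[10,0,6],[-0.006,-0.126,0.002]],[[11,0,5],[-0.006,-0.126,0.003]],[[11,0,4],[-0.006,-0.126,0.003]],[[11,0,2],[-0.006,-0.126,0.002]],[[12,0,1],[-0.006,-0.126,0.003]]]}}

```text
clock: 6.55
tool_pos: [0.4904, -0.1264, 0.2233]
tcp_rot: [-3.117, 0.014, -0.197]
wrist_force: [-0.3, -0.4, -0.8]
gripper_width: 0.717
finger_force: 66.1
```

Call:
{"api": "apply_moves", "payload": {"increments": [[[33,-2,27],[0,0,0]],[[33,-2,27],[0,0,0]],[[33,-2,27],[0,0,0]],[[0,0,0],[0,0,0]],[[0,0,0],[0,0,0]]]}}

```text
clock: 7.05
tool_pos: [0.5982, -0.1173, 0.1532]
tcp_rot: [-3.111, 0.009, -0.199]
wrist_force: [-0.2, -0.3, -0.4]
gripper_width: 0.716
finger_force: 66.1
```

Run:
```python
from h import *
plan([((.60,-.13,.03),-1.5,0),((.60,-.13,.008),-1.5,0,12)])
```

```text
[[[-4.6,5.3,40.7],[-0.009,-0.042,0.007]],[[-2.9,4.9,40.9],[-0.008,-0.043,0.007]],[[-1.0,4.6,41.1],[-0.009,-0.042,0.006]],[[-0.0,-0.0,11.0],[-0.0,-0.0,0.0]],[[-0.1,-0.0,11.0],[-0.0,-0.0,0.0]]] wp
```

Call:
{"api": "apply_moves", "payload": {"increments": [[[-5,5,41],[-0.009,-0.042,0.007]],[[-3,5,41],[-0.008,-0.043,0.007]],[[-1,5,41],[-0.009,-0.042,0.006]],[[0,0,8],[0,0,0]],[[0,0,0],[0,0,0]]]}}

```text
clock: 7.55
tool_pos: [0.5978, -0.13, 0.022]
tcp_rot: [-3.139, 0.041, -0.001]
wrist_force: [0.1, 0.2, -0.1]
gripper_width: 0.715
finger_force: 66.0
```

Run:
```python
from h import *
plan([((.60,-.13,.007),-1.5,0,12)])
```

```text
[[[1.1,-0.0,7.5],[-0.001,-0.0,-0.0]],[[1.1,-0.0,7.5],[-0.001,-0.001,-0.0]]] wp
```

Call:
{"api": "apply_moves", "payload": {"increments": [[[0,0,8],[0,0,0]],[[0,0,8],[0,0,0]],[[0,0,0],[0,0,0]]]}}

```text
clock: 7.85
tool_pos: [0.5986, -0.1302, 0.0066]
tcp_rot: [-3.139, 0.041, -0.004]
wrist_force: [-0.1, -0.4, -1.4]
gripper_width: 0.713
finger_force: 66.0
```

Call:
{"api": "apply_moves", "payload": {"increments": [[[0,0,0],[0,0,0]],[[0,0,0],[0,0,0]],[[0,0,-10],[0,0,0]],[[0,0,-35],[0,0,0]],[[0,0,-35],[0,0,0]]], "grip": 1}}

```text
clock: 8.35
tool_pos: [0.598, -0.1301, 0.087]
tcp_rot: [-3.139, 0.041, -0.001]
wrist_force: [1.0, 0.0, 0.3]
gripper_width: 1.002
finger_force: 0.0
```

Run:
```python
from h import *; from workcell import *
s=read_state(); print(s["tool_pos"],s["qpos"].round(3))
for n in("top","scene"):
    c=capture(n);p=cloud(c).reshape(-1,3); p=p[(abs(p[:,0]-.6)<.05)&(abs(p[:,1]+.13)<.032)&(p[:,2]>.034)&(p[:,2]<.046)]
    if len(p)>5: print(n,len(p),rect(p),p[:,2].mean())
c=np.array([.598,-.13,.02]); z=ori(-1.5,-28).apply([0,0,1])
plan([(c+.0136*z-.07*z,-1.5,-28),(c+.0136*z,-1.5,-28,30)])
```

```text
[ 0.59799327 -0.13009385  0.08697062] [-0.329  0.531  1.627  0.003  0.984  1.266]
top 31 (array([ 590.5, -129. ]), array([76.2, 18. ]), 59.3) 0.03870809496262994
scene 429 (array([ 596.3, -130.1]), array([63.4, 65.6]), 89.3) 0.03829297760629598
[[[5.4,-0.4,5.5],[0.0,-0.125,-0.0]],[[6.1,-0.3,4.9],[0.0,-0.125,-0.0]],[[6.6,-0.4,4.0],[0.0,-0.125,-0.0]],[[7.1,-0.4,3.2],[0.001,-0.125,-0.0]],[[-0.0,0.0,23.3],[-0.0,0.0,-0.0]]] wp
[[[-0.0,0.1,23.4],[-0.0,0.0,-0.0]],[[-0.0,-0.0,23.3],[-0.0,0.0,-0.0]]] wp
```

Call:
{"api": "apply_moves", "payload": {"increments": [[[5,0,5],[0,-0.125,0]],[[6,0,5],[0,-0.125,0]],[[6,0,4],[0,-0.125,0]],[[7,0,3],[0,-0.125,0]],[[0,0,0],[0,0,0]]]}}

```text
clock: 8.95
tool_pos: [0.6201, -0.1302, 0.0594]
tcp_rot: [-3.032, 0.037, 0.782]
wrist_force: [-0.8, 0.6, -1.5]
gripper_width: 1.0
finger_force: 0.0
```

Call:
{"api": "apply_moves", "payload": {"increments": [[[0,0,23],[0,0,0]],[[0,0,23],[0,0,0]],[[0,0,23],[0,0,0]],[[0,0,0],[0,0,0]]]}}

```text
clock: 9.35
tool_pos: [0.5824, -0.1291, 0.0029]
tcp_rot: [-3.033, 0.039, 0.778]
wrist_force: [-1.3, 1.3, 1.0]
gripper_width: 0.998
finger_force: 0.0
```

Call:
{"api": "apply_moves", "payload": {"increments": [[[0,0,0],[0,0,0]],[[0,0,0],[0,0,0]],[[0,0,0],[0,0,0]],[[0,0,0],[0,0,0]],[[0,0,0],[0,0,0]]], "grip": -1}}

```text
clock: 9.85
tool_pos: [0.5883, -0.1302, 0.0059]
tcp_rot: [-3.039, 0.039, 0.766]
wrist_force: [2.8, 0.4, 6.5]
gripper_width: 0.717
finger_force: 65.6
```

Run:
```python
from h import *; from workcell import *
s=read_state(); R=Ro.from_rotvec(s["tcp_rot"]); print(s["tool_pos"],R.as_matrix()[:,2].round(3))
off=R.inv().apply(np.array([.5968,-.130,.020])-s["tool_pos"]); ax=R.inv().apply([0,0,1.]); print("centre in tool mm",(off*1e3).round(1),"hole axis",ax.round(3))
np.savez("grip1.npz",off=off,ax=ax)
tau=45-np.degrees(np.arctan2(ax[0],-ax[2])) if 0 else None
t0=-np.degrees(np.arcsin(-R.as_matrix()[0,2])); print("tilt now",t0)
t=t0+45; Q=ori(-1.5,t); c=np.array([.4656,-.1395,.066])
P=lambda dz:c+[0,0,dz]-Q.apply(off)
print("TCP in rest",P(0),"tilt",t)
plan([((.597,-.13,.12),-1.5,t0),((.54,-.135,.2),-1.5,t0/2+t/2),(P(.1),-1.5,t),(P(.03),-1.5,t),(P(.004),-1.5,t,10)])
```

```text
[ 0.58827208 -0.13023956  0.00589921] [-0.474  0.014 -0.88 ]
centre in tool mm [  0.8  -0.5 -16.5] hole axis [-0.474 -0.001 -0.88 ]
tilt now -28.29692041600043
TCP in rest [ 0.4695362  -0.14008379  0.05000685] tilt 16.70307958399957
[[[-15.5,-0.2,-34.9],[-0.0,0.0,0.0]],[[-15.5,-0.2,-34.8],[-0.001,0.0,0.0]],[[-15.4,-0.2,-34.9],[-0.0,0.0,0.001]],[[-29.3,2.2,-14.5],[-0.0,0.131,-0.0]],[[-27.2,2.2,-18.2],[-0.0,0.131,-0.0]]] wp
[[[-24.6,2.1,-21.6],[-0.0,0.131,-0.0]],[[-21.6,2.3,18.9],[0.0,0.131,-0.0]],[[-24.0,2.4,16.0],[0.0,0.131,-0.0]],[[-25.8,2.3,12.7],[0.0,0.131,-0.0]],[[-10.1,-0.0,33.5],[0.0,-0.0,-0.0]]] wp
[[[-10.0,-0.0,33.5],[0.0,-0.0,-0.0]],[[-2.5,-0.0,8.3],[0.0,-0.0,-0.0]],[[-2.5,-0.0,8.3],[0.0,-0.0,-0.0]],[[-2.5,-0.0,8.3],[0.0,-0.0,-0.0]]] wp
```

Call:
{"api": "apply_moves", "payload": {"increments": [[[-15,0,-35],[0,0,0]],[[-15,0,-35],[0,0,0]],[[-15,0,-35],[0,0,0]],[[-29,2,-15],[0,0.131,0]],[[-27,2,-18],[0,0.131,0]]]}}

```text
clock: 10.35
tool_pos: [0.5622, -0.134, 0.1719]
tcp_rot: [-3.117, 0.039, 0.358]
wrist_force: [0.5, -1.2, -0.6]
gripper_width: 0.72
finger_force: 65.4
```

Call:
{"api": "apply_moves", "payload": {"increments": [[[-25,2,-22],[0,0.131,0]],[[-22,2,19],[0,0.131,0]],[[-24,2,16],[0,0.131,0]],[[-26,2,13],[0,0.131,0]],[[-10,0,33],[0,0,0]]]}}

```text
clock: 10.85
tool_pos: [0.4595, -0.1353, 0.1134]
tcp_rot: [-3.109, 0.045, -0.447]
wrist_force: [-0.3, 0.9, -1.8]
gripper_width: 0.721
finger_force: 65.5
```

Call:
{"api": "apply_moves", "payload": {"increments": [[[0,0,0],[0,0,0]],[[0,0,0],[0,0,0]]]}}

```text
clock: 11.05
tool_pos: [0.4706, -0.1399, 0.1149]
tcp_rot: [3.106, -0.042, 0.452]
wrist_force: [0.9, -0.6, -0.9]
gripper_width: 0.717
finger_force: 65.8
```

Run:
```python
from h import *; from workcell import *
s=read_state(); R=Ro.from_rotvec(s["tcp_rot"]); print(s["tool_pos"],R.as_matrix()[:,2].round(3),s["qpos"].round(2))
g=np.load("grip1.npz"); print("hole axis world",R.apply(g["ax"]).round(3),"centre",(s["tool_pos"]+R.apply(g["off"])).round(4))
t=16.7;Q=ori(-1.5,t); c=np.array([.4656,-.1395,.066]);P=lambda dz:c+[0,0,dz]-Q.apply(g["off"])
c1=capture("scene"); cv2.imwrite("pics/s2.png",cv2.resize(c1["image"][120:270,200:350],(600,600))[:,:,::-1])
plan([(P(.025),-1.5,t),(P(.003),-1.5,t,8)])
```

```text
[ 0.47062778 -0.13986643  0.11489065] [ 0.285 -0.006 -0.958] [-0.54  0.26  2.1   0.27  0.55  0.84]
hole axis world [-0.705  0.019  0.709] centre [ 0.4667 -0.1393  0.1309]
[[[-14.1,-0.3,38.2],[-0.001,0.0,0.0]],[[-2.1,0.0,7.0],[0.0,0.0,0.0]],[[-2.1,0.0,7.1],[0.0,0.0,0.0]],[[-2.1,0.0,7.0],[0.0,0.0,0.0]]] wp
```

View pics/s2.png

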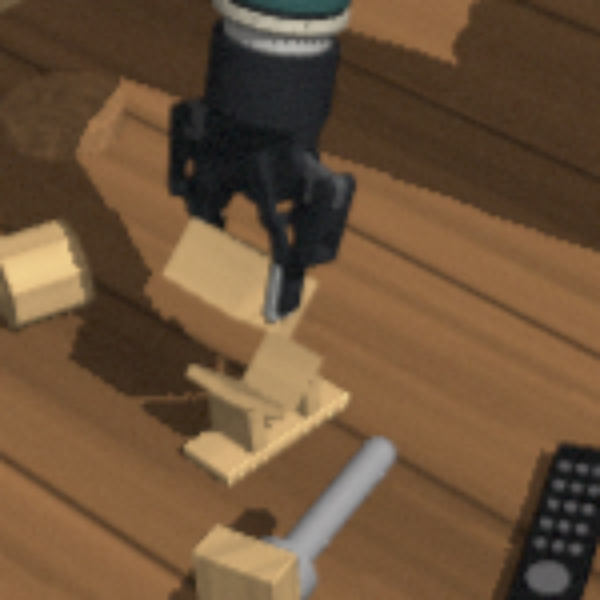

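The crop shows the spacer held at 45° right above the rest, with the spacer at ~(240,280) and the rest at ~(265,390). Next I lower it in and release.

Call:
{"api": "apply_moves", "payload": {"increments": [[[-14,0,38],[0,0,0]],[[-2,0,7],[0,0,0]],[[-2,0,7],[0,0,0]],[[-2,0,7],[0,0,0]],[[0,0,0],[0,0,0]]]}}

```text
clock: 11.6
tool_pos: [0.4674, -0.1388, 0.0517]
tcp_rot: [3.107, -0.041, 0.451]
wrist_force: [-0.2, -0.9, -0.3]
gripper_width: 0.72
finger_force: 65.8
```

Call:
{"api": "apply_moves", "payload": {"increments": [[[-1,0,2],[0,0,0]],[[0,0,0],[0,0,0]]]}}

```text
clock: 11.8
tool_pos: [0.4679, -0.1396, 0.0505]
tcp_rot: [3.105, -0.042, 0.455]
wrist_force: [4.5, 0.3, -0.2]
gripper_width: 0.716
finger_force: 66.0
```

Call:
{"api": "apply_moves", "payload": {"increments": [[[0,0,0],[0,0,0]],[[0,0,0],[0,0,0]],[[0,0,-10],[0,0,0]],[[0,0,-35],[0,0,0]],[[0,0,-45],[0,0,0]]], "grip": 1}}

```text
clock: 12.3
tool_pos: [0.4388, -0.1377, 0.1355]
tcp_rot: [-3.11, 0.042, -0.444]
wrist_force: [0.8, -0.7, 1.2]
gripper_width: 1.003
finger_force: 0.0
```

Call:
{"api": "apply_moves", "payload": {"increments": [[[0,0,-40],[0,0,0]],[[0,0,-30],[0,-0.12,0]],[[0,0,0],[0,0,0]]]}}

```text
clock: 12.6
tool_pos: [0.4232, -0.1403, 0.2084]
tcp_rot: [3.124, -0.042, 0.27]
wrist_force: [1.8, -0.9, 0.3]
gripper_width: 0.997
finger_force: 0.0
```

Run:
```python
from h import *; from workcell import *
s=read_state(); print(s["tool_pos"])
for n in("top","scene"):
    c=capture(n);W=cloud(c);p=W.reshape(-1,3); p=p[(abs(p[:,0]-.466)<.05)&(abs(p[:,1]+.1395)<.04)&(p[:,2]>.05)&(p[:,2]<.12)]
    # upper 62x62 face plane: x - z const approx ; upper-right side: x+z const
    for sg in (1,-1):
        k=p[:,2]-sg*p[:,0]; h,e=np.histogram(k,bins=np.arange(-1,1,.003)); j=h.argmax(); q=p[(k>e[j]-.004)&(k<e[j+1]+.004)]
        u,S,v=np.linalg.svd(q-q.mean(0)); print(n,sg,len(q),q.mean(0).round(4),"n",(v[2]*np.sign(v[2][2])).round(3),"y",np.percentile(q[:,1],[1,99]).round(4),"z",np.percentile(q[:,2],[1,99]).round(4))
    if n=="scene": cv2.imwrite("pics/s3.png",cv2.resize(c["image"][170:270,220:320],(500,500))[:,:,::-1])
```

```text
[ 0.42321464 -0.14028689  0.20842253]
top 1 646 [ 0.4514 -0.1393  0.079 ] n [-0.704  0.018  0.709] y [-0.1695 -0.1085] z [0.0523 0.1029]
top -1 431 [ 0.4866 -0.1395  0.0884] n [ 0.708 -0.024  0.706] y [-0.1705 -0.1093] z [0.0718 0.1036]
scene 1 100 [ 0.4571 -0.1343  0.0839] n [-0.691  0.031  0.722] y [-0.1704 -0.1069] z [0.0519 0.1035]
scene -1 311 [ 0.4867 -0.1389  0.0862] n [ 0.715 -0.011  0.699] y [-0.1721 -0.1074] z [0.0694 0.1014]
```

View pics/s3.png

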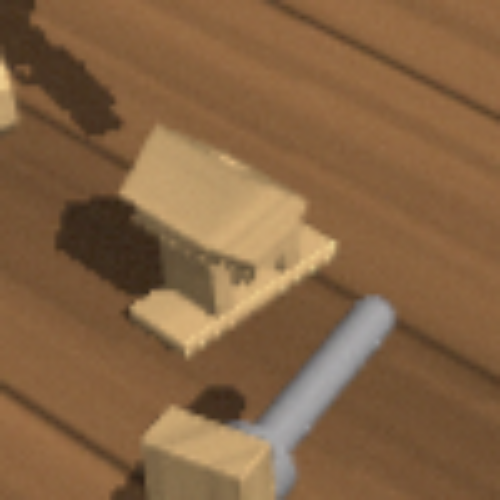

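The crop shows the spacer resting squarely in the V at ~(215,190). I regrip it with the hand tilted about -33°.

Run:
```python
from h import *
c=np.array([.4653,-.1394,.0657]); z=ori(-1.5,-33).apply([0,0,1])
plan([(c+.022*z-.12*z+[0,0,.05],-1.5,-33),(c+.022*z-.08*z,-1.5,-33),(c+.022*z,-1.5,-33,27)])
```

```text
[[[15.7,-0.0,3.8],[0.0,-0.125,0.0]],[[16.1,-0.0,1.8],[0.0,-0.124,0.0]],[[16.2,-0.1,-0.2],[0.0,-0.125,0.0]],[[16.1,0.0,-2.2],[0.0,-0.124,0.0]],[[15.6,0.0,-4.2],[0.0,-0.125,0.0]]] 
[[[15.0,-0.0,-6.1],[0.0,-0.124,0.001]],[[13.6,-0.0,41.0],[0.0,-0.0,-0.0]],[[13.6,-0.0,40.9],[0.0,-0.0,-0.0]],[[-0.0,-0.0,26.7],[0.0,-0.0,-0.0]],[[-0.0,-0.0,26.6],[0.0,-0.0,-0.0]]] wp
[[[-0.0,-0.1,26.7],[0.0,-0.0,-0.0]]] wp
```

Call:
{"api": "apply_moves", "payload": {"increments": [[[16,0,4],[0,-0.125,0]],[[16,0,2],[0,-0.124,0]],[[16,0,0],[0,-0.125,0]],[[16,0,-2],[0,-0.124,0]],[[16,0,-4],[0,-0.125,0]]]}}

```text
clock: 13.2
tool_pos: [0.5016, -0.1397, 0.195]
tcp_rot: [-3.05, 0.038, 0.715]
wrist_force: [0.3, 0.6, -0.1]
gripper_width: 0.996
finger_force: 0.0
```

Call:
{"api": "apply_moves", "payload": {"increments": [[[15,0,-6],[0,-0.124,0]],[[14,0,41],[0,0,0]],[[14,0,20],[0,0,0]],[[0,0,0],[0,0,0]],[[0,0,0],[0,0,0]]]}}

```text
clock: 13.7
tool_pos: [0.5066, -0.1398, 0.1279]
tcp_rot: [-2.999, 0.038, 0.898]
wrist_force: [-0.4, -0.6, 0.6]
gripper_width: 1.0
finger_force: 0.0
```

Run:
```python
from h import *
c=np.array([.4653,-.1394,.0657]); z=ori(-1.5,-33).apply([0,0,1])
plan([(c+.022*z-.07*z,-1.5,-33),(c+.022*z,-1.5,-33,25)])
```

```text
[[[-0.6,0.8,26.7],[-0.003,0.006,0.002]],[[0.0,-0.0,23.3],[-0.0,0.0,-0.0]],[[0.0,-0.0,23.3],[-0.0,0.0,-0.0]],[[0.0,-0.0,23.4],[-0.0,0.0,-0.0]]] wp
```

Call:
{"api": "apply_moves", "payload": {"increments": [[[0,0.5,27],[0,0.006,0]],[[0,0,23],[0,0,0]],[[0,0,23],[0,0,0]],[[0,0,23],[0,0,0]],[[0,0,0],[0,0,0]]]}}

```text
clock: 14.2
tool_pos: [0.4534, -0.1385, 0.0483]
tcp_rot: [-3.002, 0.039, 0.889]
wrist_force: [-0.8, -0.2, 0.5]
gripper_width: 1.001
finger_force: 0.0
```

Call:
{"api": "apply_moves", "payload": {"increments": [[[0,0,0],[0,0,0]],[[0,0,0],[0,0,0]],[[0,0,0],[0,0,0]],[[0,0,0],[0,0,0]],[[0,0,0],[0,0,0]]], "grip": -1}}

```text
clock: 14.7
tool_pos: [0.4577, -0.1396, 0.0498]
tcp_rot: [-3.007, 0.039, 0.881]
wrist_force: [2.4, -0.1, 5.9]
gripper_width: 0.719
finger_force: 66.4
```

```bash
cat >> h.py <<'E'
YAW=13.2; EX=np.array([np.cos(np.radians(YAW)),np.sin(np.radians(YAW)),0]); EY=np.array([-EX[1],EX[0],0])
TIP=np.array([.6633,.0648,.130])-.144*EX   # rod tip; insertion along +EX
def rodpt(s,t=0,dz=0): return TIP+s*EX+t*EY+[0,0,dz]
E
python3 - <<'E'
from h import *; from workcell import *
s=read_state(); R=Ro.from_rotvec(s["tcp_rot"]); print(s["tool_pos"],R.as_matrix().round(3).tolist())
off=R.inv().apply(np.array([.4653,-.1394,.0657])-s["tool_pos"]); ax=R.inv().apply(ori(-1.5,45).apply([0,0,-1.])); print((off*1e3).round(1),ax.round(3))
np.savez("grip2.npz",off=off,ax=ax)
t0=np.degrees(np.arcsin(R.as_matrix()[0,2])); t=t0+45; print(t0,t)
Q=ori(YAW,t); print("axis on rod",Q.apply(ax).round(3),EX.round(3)); P=lambda s,dz=0:rodpt(s,0,dz)-Q.apply(off)
plan([((s["tool_pos"]+[0.0,0,.15]),-1.5,t0),(P(-.055,.03),YAW,t),(P(-.05),YAW,t)])
E
```

```text
[ 0.45765283 -0.13956558  0.04978918] [[0.842, -0.026, -0.539], [-0.021, -1.0, 0.015], [-0.54, -0.001, -0.842]]
[ -2.2  -0.4 -17.5] [-0.977 -0.001 -0.214]
-32.636322335918145 12.363677664081855
axis on rod [-0.974 -0.228 -0.   ] [0.974 0.228 0.   ]
[[[-20.2,-0.0,-31.6],[-0.0,0.0,0.0]],[[-20.3,-0.1,-31.5],[-0.0,0.0,0.0]],[[-20.2,-0.0,-31.6],[-0.001,0.0,0.0]],[[-20.2,-0.0,-31.6],[0.0,0.0,0.001]],[[7.0,-26.7,6.7],[-0.008,0.13,-0.043]]] wp
[[[7.1,-26.5,7.4],[-0.007,0.13,-0.043]],[[7.3,-26.2,8.2],[-0.008,0.131,-0.044]],[[7.4,-26.0,8.9],[-0.008,0.13,-0.043]],[[7.2,-25.7,9.7],[-0.007,0.13,-0.043]],[[7.0,-25.5,10.4],[-0.008,0.13,-0.043]]] wp
[[[-1.5,0.0,30.3],[0.0,0.0,-0.0]]] wp
```

Call:
{"api": "apply_moves", "payload": {"increments": [[[-20,0,-32],[0,0,0]],[[-20,0,-32],[0,0,0]],[[-20,0,-32],[0,0,0]],[[-20,0,-32],[0,0,0]],[[7,-27,7],[-0.008,0.13,-0.043]]]}}

```text
clock: 15.2
tool_pos: [0.4664, -0.1157, 0.1936]
tcp_rot: [-3.06, -0.026, 0.672]
wrist_force: [0.8, 0.7, -1.7]
gripper_width: 0.721
finger_force: 65.7
```

Call:
{"api": "apply_moves", "payload": {"increments": [[[7,-26,7],[-0.008,0.13,-0.043]],[[7,-26,8],[-0.008,0.13,-0.043]],[[7,-26,9],[-0.008,0.13,-0.043]],[[7,-26,10],[-0.008,0.13,-0.043]],[[7,-26,10],[-0.008,0.13,-0.043]]]}}

```text
clock: 15.7
tool_pos: [0.4756, 0.0217, 0.1451]
tcp_rot: [-3.078, -0.358, -0.341]
wrist_force: [1.2, 1.4, -1.2]
gripper_width: 0.718
finger_force: 65.7
```

Call:
{"api": "apply_moves", "payload": {"increments": [[[-1,0,30],[0,0,0]],[[0,0,0],[0,0,0]],[[0,0,0],[0,0,0]]]}}

```text
clock: 16.0
tool_pos: [0.4804, 0.022, 0.1145]
tcp_rot: [-3.078, -0.355, -0.327]
wrist_force: [0.2, -0.5, -0.7]
gripper_width: 0.718
finger_force: 65.8
```

Run:
```python
from h import *; from workcell import *
s=read_state(); R=Ro.from_rotvec(s["tcp_rot"]); g=np.load("grip2.npz"); ce=s["tool_pos"]+R.apply(g["off"])
print(s["qpos"].round(2),"centre s,t,dz mm",[round(float(v)*1e3,1) for v in ((ce-TIP)@EX,(ce-TIP)@EY,(ce-TIP)[2])],"axis",R.apply(g["ax"]).round(3),EX.round(3), R.apply([0,1,0]).round(3))
for n in("top","scene"):
    c=capture(n);p=cloud(c).reshape(-1,3); d=p-TIP; S,Tt=d@EX,d@EY
    q=np.c_[S,Tt,p[:,2]]*1e3; m=(S>-.085)&(S<-.02)&(abs(Tt)<.03)&(p[:,2]>.085)&(p[:,2]<.175)
    w=q[m&(p[:,2]>.152)&(S>-.065)]; print(n,"top face",len(w),np.percentile(w,[2,50,98],axis=0).round(1).tolist())
    f=q[m&(S>-.04)]; print(n,"front",len(f),np.percentile(f,[2,50,98],axis=0).round(1).tolist() if len(f) else '')
    r=q[(S>.005)&(S<.09)&(abs(Tt)<.015)&(p[:,2]>.1)&(p[:,2]<.16)]; print(n,"rod top z",np.percentile(r[:,2],97).round(1))
    if n=="scene": cv2.imwrite("pics/s4.png",cv2.resize(c["image"][160:300,220:360],(560,560))[:,:,::-1])
```

```text
[-0.16  0.26  2.06  0.14  0.63  1.07] centre s,t,dz mm [-49.6, 0.5, 1.2] axis [-0.974 -0.227  0.004] [0.974 0.228 0.   ] [ 0.228 -0.974 -0.001]
top top face 88 [[-39.0, -29.2, 158.8], [-32.1, 0.2, 160.9], [-29.1, 29.2, 163.8]]
top front 88 [[-39.0, -29.2, 158.8], [-32.1, 0.2, 160.9], [-29.1, 29.2, 163.8]]
top rod top z 140.9
scene top face 328 [[-62.8, -29.6, 152.9], [-42.0, -2.4, 160.9], [-27.1, 29.1, 170.2]]
scene front 526 [[-38.7, -28.6, 100.4], [-30.6, 1.5, 136.8], [-26.8, 29.4, 163.0]]
scene rod top z 140.9
```

View pics/s4.png

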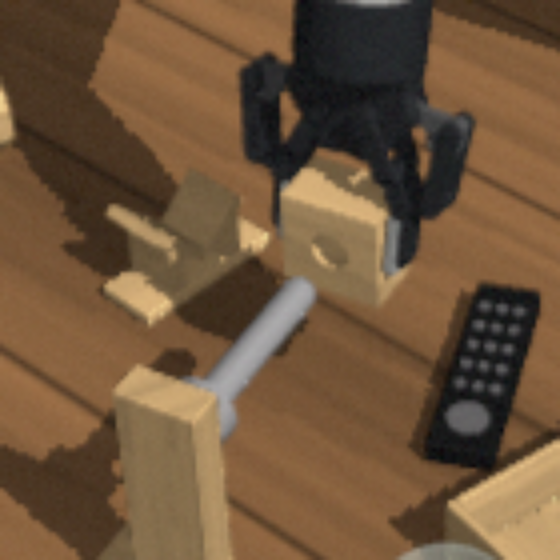

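The crop shows the spacer's hole (330,250) facing the rod tip (300,290), and the offsets are within 1 mm. Next I push it on gently.

Call:
{"api": "apply_moves", "payload": {"increments": [[[9.7,0.4,2.7],[0,0,0]],[[9.8,0,2.1],[0,0,0]],[[9.8,0,2.1],[0,0,0]],[[4.9,0,1.1],[0,0,0]],[[4.9,0,1.1],[0,0,0]]]}}

```text
clock: 16.6
tool_pos: [0.5194, 0.0311, 0.113]
tcp_rot: [-3.078, -0.355, -0.327]
wrist_force: [-0.5, 0.3, -1.8]
gripper_width: 0.722
finger_force: 65.8
```

Call:
{"api": "apply_moves", "payload": {"increments": [[[4.9,0,1.1],[0,0,0]],[[4.9,0,1.1],[0,0,0]],[[4.9,0,1.1],[0,0,0]],[[4.9,0,1.1],[0,0,0]],[[0,0,0],[0,0,0]]]}}

```text
clock: 17.1
tool_pos: [0.5392, 0.0356, 0.113]
tcp_rot: [-3.078, -0.355, -0.328]
wrist_force: [0.3, 0.0, -0.7]
gripper_width: 0.719
finger_force: 65.8
```

```bash
cat > st.py <<'E'
from h import *; from workcell import *
def st(f):
    s=read_state(); R=Ro.from_rotvec(s["tcp_rot"]); g=np.load(f); ce=s["tool_pos"]+R.apply(g["off"])
    print("centre s,t,dz mm",[round(float(v)*1e3,1) for v in ((ce-TIP)@EX,(ce-TIP)@EY,(ce-TIP)[2])],"axis",R.apply(g["ax"]).round(3),"F s,t,z",[round(float(v),1) for v in (s["wrist_force"]@EX,s["wrist_force"]@EY,s["wrist_force"][2])],"T",s["torque"].round(2), s["clock"])
st(sys.argv[1])
E
python3 st.py grip2.npz
```

```text
centre s,t,dz mm [10.7, 0.2, -0.3] axis [-0.974 -0.227  0.003] F s,t,z [0.3, -0.1, -0.7] T [-0.    0.08  0.07] 17.1
```

Call:
{"api": "apply_moves", "payload": {"increments": [[[9.8,0,2.1],[0,0,0]],[[9.8,0,2.1],[0,0,0]],[[9.8,0,2.1],[0,0,0]],[[9.8,0,2.1],[0,0,0]],[[9.8,0,2.1],[0,0,0]]]}}

```text
clock: 17.6
tool_pos: [0.5881, 0.0471, 0.1129]
tcp_rot: [-3.078, -0.355, -0.327]
wrist_force: [0.2, 0.1, -0.8]
gripper_width: 0.719
finger_force: 65.8
```

Call:
{"api": "apply_moves", "payload": {"increments": [[[9.8,0,2.1],[0,0,0]],[[9.8,0,2.1],[0,0,0]],[[3.9,0,0.9],[0,0,0]],[[1.9,0,0.4],[0,0,0]],[[0,0,0],[0,0,0]]]}}

```text
clock: 18.1
tool_pos: [0.6122, 0.0528, 0.1127]
tcp_rot: [-3.078, -0.355, -0.326]
wrist_force: [0.2, 0.2, -1.8]
gripper_width: 0.717
finger_force: 65.8
```

Call:
{"api": "apply_moves", "payload": {"increments": [[[1,0,0.2],[0,0,0]],[[1,0,0.2],[0,0,0]],[[0,0,0],[0,0,0]]]}}

```text
clock: 18.4
tool_pos: [0.6142, 0.0532, 0.113]
tcp_rot: [-3.078, -0.355, -0.327]
wrist_force: [-0.8, 0.7, -1.4]
gripper_width: 0.719
finger_force: 65.8
```

```bash
python3 st.py grip2.npz
```

```text
centre s,t,dz mm [87.8, 0.3, -0.4] axis [-0.974 -0.227  0.004] F s,t,z [-0.6, 0.8, -1.4] T [-0.06  0.11  0.02] 18.4
```

Call:
{"api": "apply_moves", "payload": {"increments": [[[1,0,0.2],[0,0,0]],[[1,0,0.2],[0,0,0]],[[0,0,0],[0,0,0]]]}}

```text
clock: 18.7
tool_pos: [0.616, 0.0537, 0.1128]
tcp_rot: [-3.078, -0.355, -0.326]
wrist_force: [-1.9, -1.3, -0.7]
gripper_width: 0.718
finger_force: 65.9
```

Call:
{"api": "apply_moves", "payload": {"increments": [[[1,0,0.2],[0,0,0]],[[0,0,0],[0,0,0]]]}}

```text
clock: 18.9
tool_pos: [0.6159, 0.0538, 0.1125]
tcp_rot: [-3.079, -0.355, -0.323]
wrist_force: [-3.8, -1.7, 0.8]
gripper_width: 0.721
finger_force: 66.2
```

```bash
python3 st.py grip2.npz
```

```text
centre s,t,dz mm [89.6, 0.5, -0.8] axis [-0.974 -0.227  0.006] F s,t,z [-4.1, -0.8, 0.8] T [-0.27  0.59 -0.05] 18.9
```

Call:
{"api": "apply_moves", "payload": {"increments": [[[1,0,0.2],[0,0,0]],[[0,0,0],[0,0,0]]]}}

```text
clock: 19.1
tool_pos: [0.6158, 0.054, 0.1122]
tcp_rot: [-3.079, -0.356, -0.32]
wrist_force: [-8.3, -3.4, 4.0]
gripper_width: 0.718
finger_force: 66.5
```

Call:
{"api": "apply_moves", "payload": {"increments": [[[0,0,0],[0,0,0]],[[0,0,0],[0,0,0]],[[0,0,-20],[0,0,0]],[[0,0,-40],[0,0,0]],[[0,0,-50],[0,0,0]]], "grip": 1}}

```text
clock: 19.6
tool_pos: [0.595, 0.0489, 0.22]
tcp_rot: [-3.078, -0.355, -0.322]
wrist_force: [1.4, -0.4, -0.2]
gripper_width: 0.998
finger_force: 0.0
```

Call:
{"api": "apply_moves", "payload": {"increments": [[[0,0,-20],[0,0,0]],[[0,0,0],[0,0,0]]]}}

```text
clock: 19.8
tool_pos: [0.5946, 0.0477, 0.2449]
tcp_rot: [-3.078, -0.355, -0.341]
wrist_force: [0.6, 0.8, -0.3]
gripper_width: 1.003
finger_force: 0.0
```

Run:
```python
from h import *; from workcell import *
c=capture("scene");p=cloud(c).reshape(-1,3);d=p-TIP;S,Tt=d@EX,d@EY
m=(S>.06)&(S<.115)&(abs(Tt)<.033)&(p[:,2]>.155)&(p[:,2]<.168); q=np.c_[S,Tt,p[:,2]][m]*1e3; print("spacer top",len(q),np.percentile(q,[2,50,98],axis=0).round(1).tolist())
plan([((.61,-.15,.21),18.3,0),((.6262,-.277,.18),18.3,0),((.6262,-.277,.062),18.3,0,40)])
```

```text
spacer top 396 [[69.4, -30.3, 155.3], [90.0, 1.3, 157.5], [109.3, 30.6, 160.8]]
[[[-7.0,39.3,5.1],[0.002,-0.043,-0.018]],[[-7.5,39.1,5.3],[0.002,-0.044,-0.018]],[[-8.0,39.1,5.6],[0.002,-0.043,-0.018]],[[-8.4,38.9,5.8],[0.002,-0.043,-0.018]],[[-8.8,38.7,6.2],[0.002,-0.044,-0.017]]] wp
[[[-8.2,41.9,10.0],[-0.0,0.0,-0.0]],[[-8.1,41.9,10.0],[-0.0,0.0,-0.0]],[[-8.2,41.9,9.9],[-0.0,0.0,-0.0]],[[0.0,0.0,39.3],[-0.0,0.0,-0.0]],[[0.0,0.0,39.4],[-0.0,0.0,-0.0]]] wp
[[[0.1,0.0,39.3],[-0.0,0.0,-0.0]]] wp
```

Call:
{"api": "apply_moves", "payload": {"increments": [[[-7,39,5],[0.002,-0.043,-0.018]],[[-7,39,5],[0.002,-0.044,-0.018]],[[-8,39,6],[0.002,-0.043,-0.018]],[[-8,39,6],[0.002,-0.043,-0.018]],[[-9,39,6],[0.002,-0.044,-0.017]]]}}

```text
clock: 20.35
tool_pos: [0.6084, -0.1509, 0.2052]
tcp_rot: [-3.099, -0.5, 0.015]
wrist_force: [1.4, -0.2, -0.4]
gripper_width: 0.998
finger_force: 0.0
```

Call:
{"api": "apply_moves", "payload": {"increments": [[[-8,42,10],[0,0,0]],[[-8,42,10],[0,0,0]],[[-8,42,10],[0,0,0]],[[0,0,0],[0,0,0]],[[0,0,0],[0,0,0]]]}}

```text
clock: 20.85
tool_pos: [0.6245, -0.2771, 0.1748]
tcp_rot: [-3.098, -0.495, 0.013]
wrist_force: [-0.7, 1.3, -1.4]
gripper_width: 1.002
finger_force: 0.0
```

Run:
```python
from h import *; from workcell import *
print(read_state()["tool_pos"].round(4))
plan([((.6262,-.277,.14),18.3,0),((.6262,-.277,.062),18.3,0,40)])
```

```text
[ 0.6245 -0.2771  0.1748]
[[[1.9,0.6,34.7],[-0.005,0.007,-0.002]],[[0.0,0.0,39.0],[-0.0,0.0,-0.0]],[[0.0,0.0,39.0],[-0.0,0.0,-0.0]]] wp
```

Call:
{"api": "apply_moves", "payload": {"increments": [[[2,0.5,35],[-0.005,0.007,0]],[[0,0,39],[0,0,0]],[[0,0,39],[0,0,0]],[[0,0,0],[0,0,0]]]}}

```text
clock: 21.25
tool_pos: [0.623, -0.2724, 0.0586]
tcp_rot: [-3.096, -0.5, 0.011]
wrist_force: [-0.8, 0.5, -0.1]
gripper_width: 0.999
finger_force: 0.0
```

Call:
{"api": "apply_moves", "payload": {"increments": [[[0,0,0],[0,0,0]],[[0,0,0],[0,0,0]],[[0,0,0],[0,0,0]],[[0,0,0],[0,0,0]],[[0,0,0],[0,0,0]]], "grip": -1}}

```text
clock: 21.75
tool_pos: [0.6289, -0.2773, 0.0667]
tcp_rot: [3.097, 0.498, 0.008]
wrist_force: [-0.2, 1.5, 7.0]
gripper_width: 0.716
finger_force: 66.0
```

Run:
```python
from h import *; from workcell import *
s=read_state(); R=Ro.from_rotvec(s["tcp_rot"]); print(s["tool_pos"].round(4),R.as_matrix().round(3).tolist(),s["gripper_width"])
# closing aligns plate width to tool y
x=R.apply([1,0,0]); cen=np.array([.6262,-.277,.080]); off=R.inv().apply(cen-s["tool_pos"]); off[1]=0; print((off*1e3).round(1))
np.savez("grip3.npz",off=off,ax=np.array([1.,0,0]))
Q=ori(YAW,0); P=lambda s,dz=0,t=0:rodpt(s,t,dz)-Q.apply(off)
plan([(s["tool_pos"]+[0,0,.14],18.3,0),(P(-.10,.08,-.12),YAW,0),(P(-.05,.04),YAW,0),(P(-.05),YAW,0)])
```

```text
[ 0.6289 -0.2773  0.0667] [[0.95, 0.314, 0.006], [0.314, -0.95, -0.004], [0.004, 0.005, -1.0]] 0.7164899943246105
[ -2.4   0.  -13.3]
[[[0.2,0.2,-35.0],[0.001,-0.001,-0.0]],[[0.1,0.1,-35.0],[0.002,-0.001,-0.0]],[[0.1,0.1,-35.0],[0.001,-0.001,-0.0]],[[0.0,0.1,-35.0],[0.001,-0.001,-0.0]],[[-18.6,-36.0,1.7],[0.0,-0.0,0.015]]] wp
[[[-19.0,-35.7,1.6],[0.0,-0.0,0.015]],[[-19.7,-35.4,1.7],[0.0,-0.0,0.014]],[[-20.1,-35.2,1.6],[0.0,-0.0,0.015]],[[-20.6,-34.8,1.7],[0.0,-0.0,0.015]],[[-21.2,-34.5,1.6],[0.0,-0.0,0.015]]] wp
[[[12.5,-30.0,10.0],[0.0,-0.0,-0.0]],[[12.5,-30.0,10.0],[0.0,-0.0,-0.0]],[[12.5,-30.1,10.0],[0.0,-0.0,-0.0]],[[12.4,-30.0,10.0],[0.0,-0.0,-0.0]],[[0.0,0.0,40.0],[0.0,-0.0,-0.0]]] wp
```

Call:
{"api": "apply_moves", "payload": {"increments": [[[0,0,-35],[0,0,0]],[[0,0,-35],[0,0,0]],[[0,0,-35],[0,0,0]],[[0,0,-35],[0,0,0]],[[-18.6,-36,1.7],[0,0,0.015]]]}}

```text
clock: 22.25
tool_pos: [0.6053, -0.2537, 0.2101]
tcp_rot: [3.092, 0.471, 0.025]
wrist_force: [0.0, -0.3, -0.4]
gripper_width: 0.719
finger_force: 66.2
```

Call:
{"api": "apply_moves", "payload": {"increments": [[[-19,-36,1.6],[0,0,0.015]],[[-20,-35,1.7],[0,0,0.014]],[[-20,-35,1.6],[0,0,0.015]],[[-21,-35,1.7],[0,0,0.015]],[[-21,-35,1.6],[0,0,0.015]]]}}

```text
clock: 22.75
tool_pos: [0.4519, -0.1052, 0.1942]
tcp_rot: [3.118, 0.358, 0.005]
wrist_force: [0.8, 0.6, -1.5]
gripper_width: 0.716
finger_force: 66.2
```

Call:
{"api": "apply_moves", "payload": {"increments": [[[12,-30,10],[0,0,0]],[[12,-30,10],[0,0,0]],[[12,-30,10],[0,0,0]],[[12,-30,10],[0,0,0]],[[0,0,30],[0,0,0]]]}}

```text
clock: 23.25
tool_pos: [0.4757, 0.0243, 0.1255]
tcp_rot: [3.118, 0.364, 0.015]
wrist_force: [0.4, 0.2, -1.8]
gripper_width: 0.719
finger_force: 66.1
```

Call:
{"api": "apply_moves", "payload": {"increments": [[[0,0,0],[0,0,0]],[[0,0,0],[0,0,0]]]}}

```text
clock: 23.45
tool_pos: [0.4723, 0.0213, 0.1238]
tcp_rot: [3.118, 0.36, 0.001]
wrist_force: [-0.4, 0.4, -1.6]
gripper_width: 0.719
finger_force: 65.9
```

```bash
cat > look.py <<'E'
from h import *; from workcell import *
zt,s0,s1=[float(v) for v in sys.argv[1:4]]  # expected top height above the hole axis, s window (m)
for n in("top","scene"):
    c=capture(n);p=cloud(c).reshape(-1,3);d=p-TIP;S,Tt=d@EX,d@EY;q=np.c_[S,Tt,p[:,2]-.13]*1e3
    m=(S>s0)&(S<s1)&(abs(Tt)<.032)&(abs(p[:,2]-.13-zt)<.008); w=q[m]; print(n,"top",len(w),np.percentile(w,[2,50,98],axis=0).round(1).tolist() if len(w) else '')
    cam=-c["R"].T@c["t"]
    if n=="scene" and len(sys.argv)>4:
        f=q[(S>s0)&(S<s1)&(abs(Tt)<.04)&(p[:,2]>.10)&(p[:,2]<.155)]; print("front pts s95",np.percentile(f[:,0],[50,95]).round(1),"t 2/98",np.percentile(f[:,1],[2,98]).round(1))
        # hole: pixels of the projected front face that are darker; circle centre by ray on plane
        sf=float(sys.argv[4]); im=cv2.cvtColor(c["image"],cv2.COLOR_RGB2GRAY); P0=rodpt(sf)
        T_,Z_=np.meshgrid(np.arange(-25,26),np.arange(-25,26)); X=P0+T_[...,None]*1e-3*EY+Z_[...,None]*1e-3*np.array([0,0,1.])
        Y=X@c["R"].T+c["t"]; uv=(Y/Y[...,2:])@c["mtx"].T
        face=cv2.remap(im,uv[...,0].astype(np.float32),uv[...,1].astype(np.float32),1); cv2.imwrite("pics/"+sys.argv[5],cv2.resize(face[::-1],(408,408),interpolation=0))
E
python3 st.py grip3.npz; python3 look.py .035 -.08 -.015
```

```text
centre s,t,dz mm [-54.3, 1.3, 7.1] axis [0.974 0.228 0.001] F s,t,z [-0.3, 0.5, -1.6] T [-0.   -0.03  0.02] 23.45
top top 0 
scene top 269 [[-67.9, -30.8, 27.4], [-42.6, -4.5, 39.7], [-37.0, 29.4, 42.7]]
```

Call:
{"api": "apply_moves", "payload": {"increments": [[[4,0.5,6.8],[0,0,0]],[[0,0,0],[0,0,0]],[[0,0,0],[0,0,0]]]}}

```text
clock: 23.85
tool_pos: [0.4771, 0.0216, 0.1169]
tcp_rot: [3.118, 0.359, 0.004]
wrist_force: [-0.1, 0.2, -1.3]
gripper_width: 0.719
finger_force: 65.9
```

```bash
cat > hole.py <<'E'
from h import *; from workcell import *
sf=float(sys.argv[1])  # approx s of the front face (m)
c=capture("scene"); W=cloud(c); S=((W-TIP)@EX).astype(np.float32)
T_,Z_=np.meshgrid(np.arange(-40,41),np.arange(-40,41)); k=None
for it in range(2):
    X=rodpt(sf)+T_[...,None]*1e-3*EY+Z_[...,None]*1e-3*np.array([0,0,1.]); Y=X@c["R"].T+c["t"]; uv=((Y/Y[...,2:])@c["mtx"].T).astype(np.float32)
    s=cv2.remap(S,uv[...,0],uv[...,1],cv2.INTER_LINEAR); sf=np.nanmedian(s[45:55,15:65][abs(s[45:55,15:65]-sf)<.01]); 
m=((s<sf-.003)&(np.hypot(T_,Z_)<18)); print("face s",(sf*1e3).round(1),"hole n",m.sum(),"(452) centre t,z",T_[m].mean().round(2),Z_[m].mean().round(2))
f=(abs(s-sf)<.003); print("face t edges",T_[30:50][f[30:50]].min(),T_[30:50][f[30:50]].max())
E
python3 st.py grip3.npz; python3 hole.py -.035
```

```text
centre s,t,dz mm [-49.6, 0.5, 0.2] axis [0.974 0.227 0.002] F s,t,z [-0.1, 0.2, -1.3] T [-0.02 -0.06  0.04] 23.85
face s -36.1 hole n 370 (452) centre t,z 0.71 0.68
face t edges -36 38
```

Call:
{"api": "apply_moves", "payload": {"increments": [[[10,0.4,0.5],[0,0,0]],[[10,0,0],[0,0,0]],[[5,0,0],[0,0,0]],[[5,0,0],[0,0,0]],[[5,0,0],[0,0,0]]]}}

```text
clock: 24.4
tool_pos: [0.5115, 0.0297, 0.1162]
tcp_rot: [3.118, 0.361, 0.003]
wrist_force: [0.6, 0.1, -2.1]
gripper_width: 0.72
finger_force: 65.9
```

Call:
{"api": "apply_moves", "payload": {"increments": [[[5,0,0],[0,0,0]],[[5,0,0],[0,0,0]],[[5,0,0],[0,0,0]],[[5,0,0],[0,0,0]],[[0,0,0],[0,0,0]]]}}

```text
clock: 24.9
tool_pos: [0.5315, 0.0341, 0.1165]
tcp_rot: [3.118, 0.36, 0.005]
wrist_force: [-0.0, 0.3, -0.8]
gripper_width: 0.718
finger_force: 65.9
```

```bash
python3 st.py grip3.npz
```

```text
centre s,t,dz mm [6.2, 0.3, -0.2] axis [0.974 0.228 0.003] F s,t,z [0.0, 0.3, -0.8] T [-0.02 -0.04  0.05] 24.9
```

Call:
{"api": "apply_moves", "payload": {"increments": [[[10,0,0],[0,0,0]],[[10,0,0],[0,0,0]],[[10,0,0],[0,0,0]],[[10,0,0],[0,0,0]],[[5,0,0],[0,0,0]]]}}

```text
clock: 25.4
tool_pos: [0.576, 0.0445, 0.1165]
tcp_rot: [3.118, 0.36, 0.005]
wrist_force: [0.4, 0.4, -1.2]
gripper_width: 0.724
finger_force: 65.9
```

Call:
{"api": "apply_moves", "payload": {"increments": [[[1,0,0],[0,0,0]],[[1,0,0],[0,0,0]],[[0,0,0],[0,0,0]]]}}

```text
clock: 25.7
tool_pos: [0.5759, 0.0448, 0.1163]
tcp_rot: [3.118, 0.36, 0.003]
wrist_force: [-0.6, -0.1, -1.9]
gripper_width: 0.717
finger_force: 65.9
```

Call:
{"api": "apply_moves", "payload": {"increments": [[[1,0,0],[0,0,0]],[[1,0,0],[0,0,0]],[[0,0,0],[0,0,0]]]}}

```text
clock: 26.0
tool_pos: [0.5783, 0.0452, 0.1165]
tcp_rot: [3.118, 0.36, 0.004]
wrist_force: [-0.6, 0.2, -1.9]
gripper_width: 0.714
finger_force: 65.9
```

```bash
python3 st.py grip3.npz
```

```text
centre s,t,dz mm [54.3, 0.4, -0.1] axis [0.974 0.228 0.002] F s,t,z [-0.5, 0.4, -1.9] T [-0.02 -0.    0.05] 26.0
```

Call:
{"api": "apply_moves", "payload": {"increments": [[[1,0,0],[0,0,0]],[[1,0,0],[0,0,0]],[[0,0,0],[0,0,0]]]}}

```text
clock: 26.3
tool_pos: [0.5787, 0.0455, 0.1162]
tcp_rot: [3.118, 0.36, -0.001]
wrist_force: [-5.3, -1.7, 1.0]
gripper_width: 0.722
finger_force: 66.2
```

Call:
{"api": "apply_moves", "payload": {"increments": [[[1,0,0],[0,0,0]],[[0,0,0],[0,0,0]]]}}

```text
clock: 26.5
tool_pos: [0.5786, 0.0455, 0.116]
tcp_rot: [3.118, 0.36, -0.004]
wrist_force: [-7.4, -2.9, 2.8]
gripper_width: 0.715
finger_force: 66.4
```

```bash
python3 st.py grip3.npz
```

```text
centre s,t,dz mm [54.8, 0.6, -0.7] axis [ 0.974  0.228 -0.003] F s,t,z [-7.8, -1.1, 2.8] T [-0.37  0.94 -0.16] 26.5
```

Call:
{"api": "apply_moves", "payload": {"increments": [[[0,0,0],[0,0,0]],[[0,0,0],[0,0,0]],[[0,0,-20],[0,0,0]],[[0,0,-40],[0,0,0]],[[0,0,-50],[0,0,0]]], "grip": 1}}

```text
clock: 27.0
tool_pos: [0.5801, 0.0463, 0.2261]
tcp_rot: [3.119, 0.36, -0.001]
wrist_force: [1.2, -0.5, -0.6]
gripper_width: 0.996
finger_force: 0.0
```

Call:
{"api": "apply_moves", "payload": {"increments": [[[0,0,0],[0,0,0]],[[0,0,0],[0,0,0]]]}}

```text
clock: 27.2
tool_pos: [0.5827, 0.0462, 0.2284]
tcp_rot: [3.118, 0.36, 0.012]
wrist_force: [-0.0, -0.5, -0.3]
gripper_width: 1.003
finger_force: 0.0
```

```bash
python3 look.py .0335 .03 .067
python3 - <<'E'
from h import *
plan([((.54,-.2,.22),-5,0),((.4665,-.352,.15),-18,0)])
E
```

```text
top top 243 [[39.8, -30.0, 27.0], [46.1, -0.8, 32.0], [57.0, 30.3, 35.4]]
scene top 275 [[39.1, -29.3, 27.0], [53.1, 1.9, 31.4], [66.7, 30.7, 34.4]]
[[[-15.9,38.4,1.0],[0.0,-0.0,0.053]],[[-13.9,39.2,1.1],[0.001,-0.001,0.053]],[[-11.8,39.9,0.9],[0.0,0.0,0.053]],[[-9.6,40.5,1.0],[0.0,-0.0,0.053]],[[-7.5,40.9,1.0],[0.001,-0.0,0.052]]] 
[[[-5.3,41.2,1.0],[0.0,-0.001,0.053]],[[-12.0,31.6,14.0],[0.0,0.0,0.045]],[[-10.6,32.0,14.0],[0.0,0.0,0.046]],[[-9.1,32.5,14.0],[0.0,0.0,0.045]],[[-7.6,32.9,14.0],[0.0,0.0,0.046]]] wp
[[[-6.1,33.3,14.1],[0.0,0.0,0.045]]] wp
```

Plate is on the rod, with its outer face at s≈40 as expected. Next is the cap.

Call:
{"api": "apply_moves", "payload": {"increments": [[[-16,38,1],[0,0,0.053]],[[-14,39,1],[0,0,0.053]],[[-12,40,1],[0,0,0.053]],[[-10,40,1],[0,0,0.053]],[[-8,41,1],[0,0,0.053]]]}}

```text
clock: 27.8
tool_pos: [0.5443, -0.1593, 0.2199]
tcp_rot: [3.14, -0.058, -0.0]
wrist_force: [0.5, 0.3, -0.4]
gripper_width: 0.998
finger_force: 0.0
```

Call:
{"api": "apply_moves", "payload": {"increments": [[[-5,41,1],[0,0,0.053]],[[-12,32,14],[0,0,0.045]],[[-11,32,14],[0,0,0.046]],[[-9,32,14],[0,0,0.045]],[[-8,33,14],[0,0,0.046]]]}}

```text
clock: 28.3
tool_pos: [0.4782, -0.321, 0.1626]
tcp_rot: [3.113, -0.426, 0.001]
wrist_force: [0.1, -0.3, 0.5]
gripper_width: 1.0
finger_force: 0.0
```

Call:
{"api": "apply_moves", "payload": {"increments": [[[-6,33,14],[0,0,0.045]],[[0,0,0],[0,0,0]],[[0,0,0],[0,0,0]]]}}

```text
clock: 28.6
tool_pos: [0.464, -0.3504, 0.1492]
tcp_rot: [-3.102, 0.495, -0.0]
wrist_force: [0.7, 0.7, 0.6]
gripper_width: 1.003
finger_force: 0.0
```

Run:
```python
from h import *; from workcell import *
print(read_state()["tool_pos"].round(4))
plan([((.4665,-.352,.07),-18,0),((.4665,-.352,.014),-18,0,30)])
```

```text
[ 0.464  -0.3504  0.1492]
[[[1.4,0.4,39.6],[-0.0,0.0,-0.001]],[[1.5,0.4,39.6],[-0.001,0.0,-0.001]],[[-0.0,0.0,28.0],[0.0,0.0,-0.0]],[[-0.0,0.0,28.0],[0.0,0.0,-0.0]]] wp
```

Call:
{"api": "apply_moves", "payload": {"increments": [[[1.4,0.4,40],[0,0,0]],[[1.4,0.4,40],[0,0,0]],[[0,0,28],[0,0,0]],[[0,0,27],[0,0,0]],[[0,0,0],[0,0,0]]]}}

```text
clock: 29.1
tool_pos: [0.4663, -0.3493, 0.0127]
tcp_rot: [-3.1, 0.49, 0.005]
wrist_force: [-0.4, 0.3, 0.5]
gripper_width: 0.999
finger_force: 0.0
```

Call:
{"api": "apply_moves", "payload": {"increments": [[[0,0,0],[0,0,0]],[[0,0,0],[0,0,0]],[[0,0,0],[0,0,0]],[[0,0,0],[0,0,0]],[[0,0,0],[0,0,0]]], "grip": -1}}

```text
clock: 29.6
tool_pos: [0.4693, -0.3535, 0.0179]
tcp_rot: [3.099, -0.492, 0.009]
wrist_force: [1.1, 0.8, 7.3]
gripper_width: 0.687
finger_force: 66.0
```

Run:
```python
from h import *; from workcell import *
s=read_state(); R=Ro.from_rotvec(s["tcp_rot"]); print(s["tool_pos"].round(4),R.as_matrix().round(3).tolist(),s["gripper_width"])
off=R.inv().apply(np.array([.4665,-.352,.030])-s["tool_pos"]); off[1]=0; print((off*1e3).round(1))
np.savez("grip4.npz",off=off,ax=np.array([1.,0,0]))
Q=ori(YAW,0); P=lambda s,dz=0,t=0:rodpt(s,t,dz)-Q.apply(off)
plan([(s["tool_pos"]+[0,0,.16],-18,0),(P(-.09,.08,-.15),5,0),(P(-.06,.03),YAW,0),(P(-.06),YAW,0)])
```

```text
[ 0.4693 -0.3535  0.0179] [[0.951, -0.31, 0.005], [-0.31, -0.951, -0.004], [0.006, 0.002, -1.0]] 0.6871524020811691
[ -3.    0.  -12.1]
[[[0.3,0.1,-40.0],[0.001,-0.002,-0.0]],[[0.1,0.0,-40.0],[0.0,-0.001,-0.0]],[[0.2,0.1,-40.0],[0.001,-0.002,-0.001]],[[0.0,0.0,-40.0],[0.0,-0.001,0.0]],[[-12.9,-42.0,-4.0],[0.0,-0.0,-0.08]]] wp
[[[-9.5,-42.8,-4.0],[0.0,-0.0,-0.081]],[[-6.0,-43.5,-4.0],[0.0,-0.0,-0.08]],[[-2.6,-43.9,-4.1],[0.0,-0.0,-0.08]],[[1.0,-43.9,-4.0],[0.0,-0.0,-0.08]],[[2.1,-38.2,12.5],[0.0,-0.0,-0.036]]] wp
[[[3.4,-38.1,12.5],[0.0,-0.0,-0.036]],[[4.8,-37.9,12.5],[0.0,-0.0,-0.036]],[[6.2,-37.8,12.5],[0.0,-0.0,-0.035]],[[-0.0,0.0,30.0],[0.0,-0.0,-0.0]]] wp
```

Call:
{"api": "apply_moves", "payload": {"increments": [[[0,0,-40],[0,0,0]],[[0,0,-40],[0,0,0]],[[0,0,-40],[0,0,0]],[[0,0,-40],[0,0,0]],[[-13,-42,-4],[0,0,-0.08]]]}}

```text
clock: 30.1
tool_pos: [0.4726, -0.3154, 0.1867]
tcp_rot: [3.107, -0.37, 0.024]
wrist_force: [2.1, 0.0, -0.6]
gripper_width: 0.689
finger_force: 65.6
```

Call:
{"api": "apply_moves", "payload": {"increments": [[[-10,-43,-4],[0,0,-0.08]],[[-6,-43,-4],[0,0,-0.08]],[[-3,-44,-4],[0,0,-0.08]],[[1,-44,-4],[0,0,-0.08]],[[2,-38,12],[0,0,-0.036]]]}}

```text
clock: 30.6
tool_pos: [0.4704, -0.0933, 0.1857]
tcp_rot: [3.132, 0.194, 0.012]
wrist_force: [0.8, -0.2, -0.6]
gripper_width: 0.688
finger_force: 65.6
```

Call:
{"api": "apply_moves", "payload": {"increments": [[[3,-38,12],[0,0,-0.036]],[[5,-38,12],[0,0,-0.036]],[[6,-38,12],[0,0,-0.036]],[[0,0,30],[0,0,0]],[[0,0,0],[0,0,0]]]}}

```text
clock: 31.1
tool_pos: [0.4625, 0.0213, 0.1153]
tcp_rot: [3.119, 0.363, -0.004]
wrist_force: [-0.7, 1.6, -2.0]
gripper_width: 0.692
finger_force: 65.5
```

```bash
sleep 0; python3 st.py grip4.npz; python3 hole.py -.032
python3 - <<'E'
from h import *
off=np.load("grip4.npz")["off"]; plan([(rodpt(-.06,0,0)-ori(YAW,0).apply(off),YAW,0)])
E
```

```text
centre s,t,dz mm [-64.5, 3.5, -2.6] axis [ 0.973  0.229 -0.003] F s,t,z [-0.3, 1.7, -2.0] T [ 0.02  0.05 -0.04] 31.1
face s -37.8 hole n 429 (452) centre t,z 4.01 -2.05
face t edges -26 35
[[[3.6,2.4,-1.3],[0.002,0.001,-0.0]]] wp
```

Call:
{"api": "apply_moves", "payload": {"increments": [[[4,2.5,-1.5],[0,0,0]],[[0,0,0],[0,0,0]],[[0,0,0],[0,0,0]]]}}

```text
clock: 31.45
tool_pos: [0.471, 0.0176, 0.1199]
tcp_rot: [3.118, 0.356, 0.008]
wrist_force: [-0.5, 0.4, -1.1]
gripper_width: 0.688
finger_force: 65.5
```

```bash
python3 st.py grip4.npz; python3 hole.py -.032
```

```text
centre s,t,dz mm [-57.1, -2.0, 2.0] axis [0.974 0.226 0.004] F s,t,z [-0.4, 0.5, -1.1] T [ 0.02 -0.01  0.02] 31.45
face s -30.7 hole n 383 (452) centre t,z -2.52 2.89
face t edges -32 30
```

Call:
{"api": "apply_moves", "payload": {"increments": [[[0,-2.2,2.3],[0,0,0]],[[0,0,0],[0,0,0]],[[0,0,0],[0,0,0]],[[0,0,0],[0,0,0]]]}}

```text
clock: 31.9
tool_pos: [0.4691, 0.0206, 0.1164]
tcp_rot: [3.119, 0.359, 0.003]
wrist_force: [-0.4, 0.4, -1.6]
gripper_width: 0.69
finger_force: 65.5
```

```bash
python3 st.py grip4.npz; python3 hole.py -.031
```

```text
centre s,t,dz mm [-58.3, 1.4, -1.5] axis [0.974 0.227 0.002] F s,t,z [-0.3, 0.5, -1.6] T [ 0.01 -0.04  0.02] 31.9
face s -31.9 hole n 421 (452) centre t,z 1.85 -1.62
face t edges -28 32
```

Call:
{"api": "apply_moves", "payload": {"increments": [[[0,0,0],[0,0,0]],[[0,0,0],[0,0,0]]]}}

```text
clock: 32.15
tool_pos: [0.4692, 0.0206, 0.1164]
tcp_rot: [3.119, 0.359, 0.004]
wrist_force: [0.1, 0.3, -1.7]
gripper_width: 0.688
finger_force: 65.5
```

Call:
{"api": "apply_moves", "payload": {"increments": [[[0,0,0],[0,0,0]],[[0,0,0],[0,0,0]]]}}

```text
clock: 32.35
tool_pos: [0.4692, 0.0206, 0.1164]
tcp_rot: [3.119, 0.359, 0.004]
wrist_force: [-0.3, 0.7, -1.2]
gripper_width: 0.685
finger_force: 65.5
```

```bash
python3 st.py grip4.npz; python3 hole.py -.031
```

```text
centre s,t,dz mm [-58.1, 1.3, -1.5] axis [0.974 0.227 0.002] F s,t,z [-0.1, 0.8, -1.2] T [-0.    0.07 -0.02] 32.35
face s -31.4 hole n 377 (452) centre t,z 2.8 -0.43
face t edges -28 32
```

Call:
{"api": "apply_moves", "payload": {"increments": [[[0,1.4,-1.2],[0,0,0]],[[10,0,0],[0,0,0]],[[5,0,0],[0,0,0]],[[0,0,0],[0,0,0]],[[0,0,0],[0,0,0]]]}}

```text
clock: 32.9
tool_pos: [0.4843, 0.0227, 0.1176]
tcp_rot: [3.119, 0.359, 0.003]
wrist_force: [-1.5, 0.3, -1.1]
gripper_width: 0.69
finger_force: 65.5
```

Call:
{"api": "apply_moves", "payload": {"increments": [[[0,0,0],[0,0,0]],[[0,0,0],[0,0,0]]]}}

```text
clock: 33.1
tool_pos: [0.4838, 0.0227, 0.1176]
tcp_rot: [3.119, 0.359, 0.003]
wrist_force: [0.1, 0.3, -0.3]
gripper_width: 0.69
finger_force: 65.5
```

```bash
python3 st.py grip4.npz; python3 hole.py -.016
```

```text
centre s,t,dz mm [-43.5, 0.0, -0.3] axis [0.974 0.227 0.002] F s,t,z [0.2, 0.3, -0.3] T [-0.02 -0.01 -0.01] 33.1
face s -17.0 hole n 375 (452) centre t,z 0.13 0.27
face t edges -30 32
```

Call:
{"api": "apply_moves", "payload": {"increments": [[[8,0,0],[0,0,0]],[[5,0,0],[0,0,0]],[[5,0,0],[0,0,0]],[[5,0,0],[0,0,0]],[[5,0,0],[0,0,0]]]}}

```text
clock: 33.65
tool_pos: [0.5119, 0.0291, 0.1177]
tcp_rot: [3.119, 0.359, 0.004]
wrist_force: [-0.3, -0.5, -1.6]
gripper_width: 0.688
finger_force: 65.5
```

Call:
{"api": "apply_moves", "payload": {"increments": [[[5,0,0],[0,0,0]],[[0,0,0],[0,0,0]]]}}

```text
clock: 33.85
tool_pos: [0.5173, 0.0302, 0.1178]
tcp_rot: [3.118, 0.359, 0.005]
wrist_force: [0.2, -0.4, -1.0]
gripper_width: 0.688
finger_force: 65.5
```

```bash
python3 st.py grip4.npz
```

```text
centre s,t,dz mm [-9.1, -0.3, -0.1] axis [0.974 0.227 0.003] F s,t,z [0.1, -0.5, -1.0] T [-0.01 -0.02  0.02] 33.85
```

Mouth is past the tip by ~19 mm with no contact. About 21 mm remains.

Call:
{"api": "apply_moves", "payload": {"increments": [[[6,0,0],[0,0,0]],[[6,0,0],[0,0,0]],[[5,0,0],[0,0,0]],[[1,0,0],[0,0,0]],[[0,0,0],[0,0,0]]]}}

```text
clock: 34.35
tool_pos: [0.534, 0.0343, 0.1177]
tcp_rot: [3.119, 0.359, 0.004]
wrist_force: [-0.0, -1.5, -1.2]
gripper_width: 0.691
finger_force: 65.5
```

Call:
{"api": "apply_moves", "payload": {"increments": [[[1,0,0],[0,0,0]],[[1,0,0],[0,0,0]],[[0,0,0],[0,0,0]]]}}

```text
clock: 34.65
tool_pos: [0.5358, 0.0346, 0.1178]
tcp_rot: [3.119, 0.359, 0.004]
wrist_force: [0.1, -1.1, -1.3]
gripper_width: 0.689
finger_force: 65.5
```

Call:
{"api": "apply_moves", "payload": {"increments": [[[1,0,0],[0,0,0]],[[0,0,0],[0,0,0]]]}}

```text
clock: 34.85
tool_pos: [0.5368, 0.0349, 0.1178]
tcp_rot: [3.119, 0.359, 0.004]
wrist_force: [0.7, -0.3, -1.0]
gripper_width: 0.689
finger_force: 65.5
```

```bash
python3 st.py grip4.npz
```

```text
centre s,t,dz mm [11.0, -0.2, -0.1] axis [0.974 0.227 0.002] F s,t,z [0.7, -0.4, -1.0] T [ 0.02 -0.02  0.03] 34.85
```

Call:
{"api": "apply_moves", "payload": {"increments": [[[1,0,0],[0,0,0]],[[0,0,0],[0,0,0]]]}}

```text
clock: 35.05
tool_pos: [0.5375, 0.0351, 0.1177]
tcp_rot: [3.119, 0.359, 0.003]
wrist_force: [-0.6, -0.3, -1.6]
gripper_width: 0.685
finger_force: 65.6
```

Call:
{"api": "apply_moves", "payload": {"increments": [[[1,0,0],[0,0,0]],[[0,0,0],[0,0,0]]]}}

```text
clock: 35.25
tool_pos: [0.5376, 0.0352, 0.1176]
tcp_rot: [3.118, 0.359, 0.0]
wrist_force: [-3.8, -1.0, 1.1]
gripper_width: 0.688
finger_force: 65.9
```

Call:
{"api": "apply_moves", "payload": {"increments": [[[1,0,0],[0,0,0]],[[0,0,0],[0,0,0]]]}}

```text
clock: 35.45
tool_pos: [0.5375, 0.0353, 0.1174]
tcp_rot: [3.118, 0.359, -0.003]
wrist_force: [-7.0, -3.2, 3.3]
gripper_width: 0.688
finger_force: 66.1
```

```bash
python3 st.py grip4.npz
```

```text
centre s,t,dz mm [11.8, -0.0, -0.5] axis [ 0.974  0.227 -0.002] F s,t,z [-7.5, -1.5, 3.3] T [-0.37  0.86 -0.1 ] 35.45
```

Call:
{"api": "apply_moves", "payload": {"increments": [[[1,0,0.8],[0,0,0]],[[1,0,0.7],[0,0,0]],[[0,0,0],[0,0,0]]]}}

```text
clock: 35.75
tool_pos: [0.5374, 0.0355, 0.1159]
tcp_rot: [3.118, 0.359, -0.008]
wrist_force: [-11.4, -4.6, 8.3]
gripper_width: 0.689
finger_force: 66.8
```

```bash
python3 st.py grip4.npz
```

```text
centre s,t,dz mm [11.8, 0.2, -2.0] axis [ 0.974  0.227 -0.006] F s,t,z [-12.2, -1.8, 8.3] T [-0.61  1.53 -0.16] 35.75
```

Tight and resting on the rod. I release, back off and look.

Call:
{"api": "apply_moves", "payload": {"increments": [[[0,0,0],[0,0,0]],[[0,0,0],[0,0,0]],[[0,0,0],[0,0,0]],[[0,0,-20],[0,0,0]],[[0,0,-40],[0,0,0]]], "grip": 1}}

```text
clock: 36.25
tool_pos: [0.5396, 0.0364, 0.1744]
tcp_rot: [3.12, 0.359, -0.005]
wrist_force: [2.2, 0.4, -0.2]
gripper_width: 1.0
finger_force: 0.0
```

Call:
{"api": "apply_moves", "payload": {"increments": [[[0,0,-45],[0,0,0]],[[-45,0,-15],[0,0,0]],[[-45,0,0],[0,0,0]],[[0,0,0],[0,0,0]],[[0,0,0],[0,0,0]]]}}

```text
clock: 36.75
tool_pos: [0.4534, 0.0158, 0.2366]
tcp_rot: [3.119, 0.358, 0.006]
wrist_force: [0.7, 1.3, -0.1]
gripper_width: 1.003
finger_force: 0.0
```

```bash
python3 look.py .0285 -.03 .045
python3 - <<'E'
from h import *; from workcell import *
A=capture("top")["image"];B=capture("scene")["image"]
cv2.imwrite("pics/f.png",np.hstack([cv2.resize(A[120:240,260:380],(400,400),interpolation=2),cv2.resize(B[190:350,200:330],(390,400),interpolation=2)])[:,:,::-1]); print(read_state()["clock"])
E
```

```text
top top 405 [[8.3, -26.1, 20.9], [29.9, -1.7, 27.3], [44.5, 26.3, 34.0]]
scene top 303 [[-16.6, -22.7, 20.8], [14.3, 3.6, 26.6], [44.4, 29.2, 33.5]]
36.95
```

View pics/f.png

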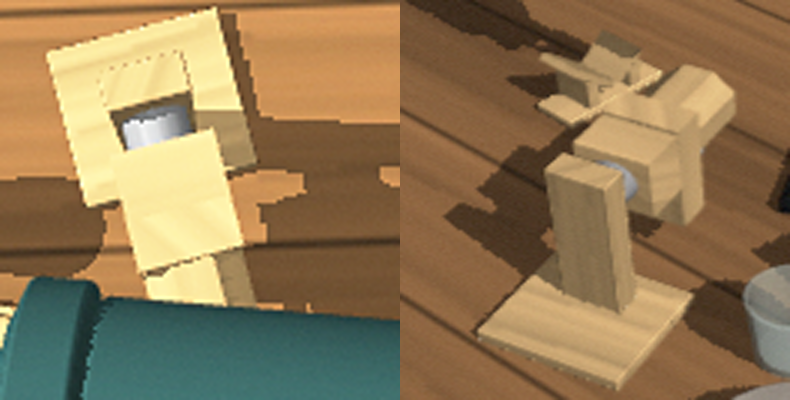

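The crop shows the spacer against the collar, then the upright plate, then the cap, with no visible gap. The arm hides part of the top view, so I move it aside for one last check.

Call:
{"api": "apply_moves", "payload": {"increments": [[[0,40,-20],[0,0,0]],[[0,45,-20],[0,0,0]],[[0,45,0],[0,0,0]],[[0,45,0],[0,0,0]],[[0,45,0],[0,0,0]]]}}

```text
clock: 37.45
tool_pos: [0.5048, -0.2004, 0.2766]
tcp_rot: [3.118, 0.359, 0.005]
wrist_force: [1.4, 0.5, -0.4]
gripper_width: 1.008
finger_force: 0.0
```

Call:
{"api": "apply_moves", "payload": {"increments": [[[0,45,0],[0,0,0]],[[0,45,0],[0,0,0]],[[0,0,0],[0,0,0]]]}}

```text
clock: 37.75
tool_pos: [0.5261, -0.2921, 0.2761]
tcp_rot: [3.116, 0.353, 0.005]
wrist_force: [-0.8, 0.9, 0.7]
gripper_width: 0.999
finger_force: 0.0
```

Run:
```python
from h import *; from workcell import *
c=capture("top");A=c["image"];p=cloud(c).reshape(-1,3);d=p-TIP;S,Tt=d@EX*1e3,d@EY*1e3;z=p[:,2]*1e3
for lo in range(-20,112,6):
    m=(S>lo)&(S<=lo+6)&(abs(Tt)<12)&(z>120); print(lo,np.median(z[m]).round(1) if m.any() else '-',end='; ')
m=(S>42)&(S<68)&(abs(Tt)<28)&(z>155); print("\nplate top roll",np.polyfit(Tt[m],z[m],1).round(3))
m=(S<-20)&(S>-60)&(abs(Tt)<15)&(z>60)&(z<95); print("hook pts",m.sum(),np.c_[S,Tt,z][m].mean(0).round(0) if m.any() else '')
cv2.imwrite("pics/f2.png",cv2.resize(A[125:245,250:370],(600,600),interpolation=2)[:,:,::-1])
```

```text
-20 155.5; -14 156.9; -8 156.8; -2 156.9; 4 157.5; 10 157.3; 16 157.1; 22 157.5; 28 157.3; 34 157.4; 40 161.9; 46 162.4; 52 161.9; 58 162.2; 64 162.2; 70 158.2; 76 158.5; 82 158.2; 88 158.4; 94 158.0; 100 158.4; 106 158.2; 
plate top roll [-6.00000e-03  1.62224e+02]
hook pts 0
```

View pics/f2.png

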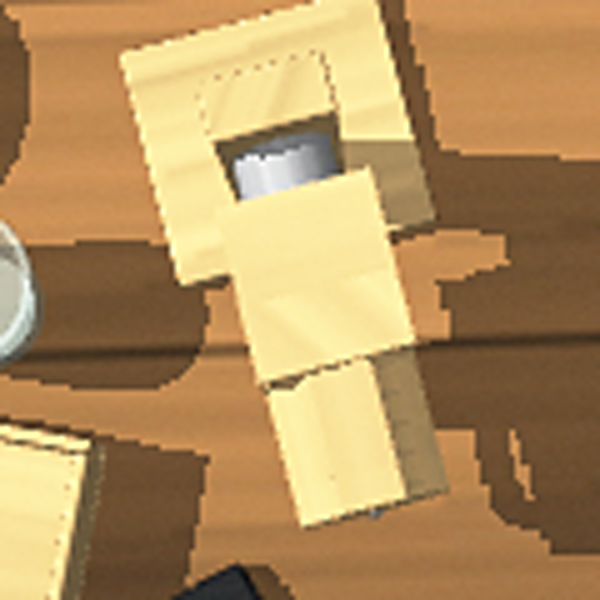

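The last view shows the three parts flush against one another and against the collar. The plate is level, and the hook tip shows under the cap's end at (375,513).

```bash
python3 -c "
from workcell import *
print(close_job())"
```

```text
the job is handed in; nothing more can be done
None
```

The peg arm is back together on its rod (spacer, hook plate with its hook below and pointing away from the post, then end cap), with no gaps in the last top view, and the job was handed in at about 38 s of the 72 s allowed.

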